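Load the conditioning cabinet

ROBOT

A 6-joint arm with a two-finger parallel gripper is mounted at the origin on the work surface. World frame = base frame: x ahead of the robot, y to its left, z up, the work surface at z = 0. Lengths are in mm, angles in rad, forces in N, time in s.
With the tool pointing down it reaches from about 150 to 775 mm from the base axis. Payload 6.1 kg.
Tool frame: the origin (TCP) lies on the mounting face of the last link; the fingertips stand 173 mm ahead of it and the grasp point (between the pads) lies ctrl.grasp_offset ahead of it (ctrl.grasp_offset is the distance from the TCP to the grasp point, in mm); z points along the fingers, y is the direction in which the jaws open and shut (so a half turn about z gives the same grasp; the last joint's range is limited). The gripper opens to 85 mm and grips with 20 to 120 N. Pads are 22 mm wide; open, the fingers measure 114 mm over their backs; the gripper's body (76 mm by 85 mm) begins 54 mm behind the grasp point. The pads swing forward as they close: fully open they stand 13 mm farther back than shut.
Start: joints at [1.238, 0.126, -0.04, 1.405, 0, 1.571], TCP at [171.506, 496.18, 404.695] pointing down, gripper open.
Joint ranges: [-2.72, 2.72], [-0.95, 1.95], [-1.27, 1.35], [-1.78, 2.02], [-1.46, 1.47], [-3.14, 3.14]. Speed limits (rad/s): [2.39, 2.39, 3.01, 3.14, 3.14, 3.14].

INTERFACE

Orientations are given as a 3x3 rotation matrix whose columns are the frame's x, y, z axes.
In Python, from bench import ctrl gives the robot as it stands. The module is installed in compiled form; this text tells all that it offers.
- The arm moves only by the tool carry_out, never from a script. Its argument "commands" is text: rows parted by semicolons, each of 4 numbers parted by spaces: the shift along the tool's x, y, z in m, then the turn about the tool's z in rad. In form: tx ty tz roll; .... A call has 1 to 12 rows; each row is the pose to reach, as a shift and turn from the pose commanded when the call began, along the tool's axes at that moment; what a row does not reach only later rows make up. A row lasts 1/12 s, in which the tool goes at most 41.7 mm and 7.16 degrees, less where a joint would pass 70% of its speed; a pose out of reach is approached as far as the arm can. A call with a gripper value outside its range is refused whole. "gripper" is the gripper's target within -1 to 1 (shut at 1, half-way at 0, fully open at -1), set as the call begins (left out, the last holds). The fingers move at their own pace and stop on an object; "grip_force" is the grip in N (left out, the last holds). Time passes only in rows, so rows that repeat a pose let the fingers close. It gives the time, the measured TCP pose, the force and the opening at its end, in the units of the state.
- ctrl.observe(): the state, without advancing time (a new reading comes with each control period).
- ctrl.grab_frame(name): name is "scene" or "top" or "wrist"; returns a dict with "pixels" (420x560x3 uint8, red, green, blue), "z_map" (420x560 float32, mm along the optical axis (not along the pixel's ray), 0 where there is no reading), "vertical_fov" (degrees; the focal length in pixels is half the picture's height over the tangent of half this angle, whatever the lens; pixels are square), "cx", "cy" (the principal point, pixels), "R" (3x3) and "t" (3): a world point X has camera coordinates R X + t. Camera axes: x right, y down, z forward; pixel columns grow to the right and rows downward; lengths in mm; the calibration is good to about 2 mm. A picture is of the moment at which its call begins.
- ctrl.sign_off(): hands the job in, once; it reports no verdict.
Trained networks look in the newest picture that a camera, given by its name, has taken for a name from the list of things; names that differ only in an ending like _2 or _b are one class to them, and where a whole thing is asked for, a point or a joint stands for the part that bears it (a point fixed in the world has none). Each returns a list of dicts, best first, with "confidence" (0 to 1); they miss things now and then, are a little off and sometimes report something else, mostly with a low value. They report only what shows in the picture. A call takes as long as a camera call. They do not tell look-alikes from the thing itself.
- ctrl.recognise(camera, name): "extent" ([left, top, right, bottom] in pixels, round what is visible of it).
- ctrl.masks_of(camera, name): "pixels" (420x560 bool, what is visible of it) and "extent" ([left, top, right, bottom] in pixels, round what is visible of it).
- ctrl.mark_of(camera, name): "pixel" ([column, row] in pixels: a listed point, or the origin of a listed thing).
The state is a dict: "time": time; "joint_positions": joint angles; "joint_velocities": joint speeds; "joint_torque": joint torques, N m; "tool_pos": TCP position; "eef_rot": TCP orientation; "contact_force": force on the tool from outside, world axes, zero at the start; "ft_torque": the same for the moment, N m; "opening": finger opening in mm.
Only numpy, scipy, OpenCV 4.12 (cv2) and the standard library are available. Lean on these libraries where they do the work, as an engineer would, in place of code of your own. Each camera call takes 0.05 s, during which the arm holds its last target. There are 200 camera calls.

TASK

Pull the door of the clear conditioning cabinet wide open (to about a right angle) by its handle, then take the two orange-stemmed canisters from the tray and lower them, without dropping them, into the two empty places of the round pot inside, so that all seven canisters stand upright on the pot's floor in one cluster. Then shut the door fully and leave the bottle, beaker and cardboard box where they stand.

Things in the scene. Friction and masses are not known exactly. Their poses are not given: they have to be found in the camera images.
- cabinet: Clear acrylic cabinet with blue frame on the bench, 220 deep (x), 240 wide (y), 300 high, fixed. Origin at the centre of its underside; its open front looks along its own -x. Walls and roof 12 thick, roof underside at 288, floor plate 15 thick. The door's hinge axis is vertical at x -111, y +118 in this frame. (mm)
- door (a joint): Blue front door, 236 wide, 296 high, 15 thick, on the vertical hinge at the cabinet's +y side. 0 = shut, grows as its free edge swings out towards the cabinet's -x (up to 1.9 rad); seen from above it opens clockwise. Light friction hinge (about 0.1 N m), no latch; it stays where it is left. May start slightly ajar. (mm)
- handle_grip (a point): Point on the door handle's axis, 262 above the bench, 23 below its top end; x axis square into the door. The handle is an upright round steel bar, 12 diameter, from 120 to 285 above the bench, held by posts at 145 and 225. Its axis is 203 from the hinge axis along the door and 50 out from it square to the door (35 from the door's face). (mm)
- pot: Round open steel pot fixed on the cabinet's floor, 132 outer and 122 inner diameter, 45 high, bottom 6 thick. Origin at the centre of its underside (15 above the bench). It holds seven canisters standing in a hexagonal cluster: one in the middle, six around it at 40 from the middle. (mm)
- place_left (a point): Centre, on the pot's inner floor (21 above the bench), of one of the two empty places of the cluster, at the side towards the door. Neighbouring places are 40 apart. (mm)
- place_right (a point): The same for the other empty place; the two empty places are next to each other. (mm)
- tray: Shallow blue plastic tray on the bench, 150 (x) by 200 (y), rim 14 high, floor 4 thick. Origin at the centre of its underside. Fixed. (mm)
- sample_a_mid (a point): Canister to be loaded, with an orange stem and orange band: aluminium cylinder 36 diameter, 60 high, with an upright stem 14 diameter, 40 high on top (100 in all), about 140 g, standing in the tray. This point is on its axis half-way up (50 above its foot, 50 below the stem's top); z along the axis, upwards. (mm)
- sample_b_mid (a point): Canister to be loaded, with an orange stem and orange band: aluminium cylinder 36 diameter, 60 high, with an upright stem 14 diameter, 40 high on top (100 in all), about 140 g, standing in the tray. This point is on its axis half-way up (50 above its foot, 50 below the stem's top); z along the axis, upwards. (mm)
- stored0_mid (a point): Canister of the same size with a black stem and band, already standing in the pot; loose. This point is on its axis half-way up (50 above its foot); z upwards. (mm)
- stored1_mid (a point): Canister of the same size with a black stem and band, already standing in the pot; loose. This point is on its axis half-way up (50 above its foot); z upwards. (mm)
- stored2_mid (a point): Canister of the same size with a black stem and band, already standing in the pot; loose. This point is on its axis half-way up (50 above its foot); z upwards. (mm)
- stored3_mid (a point): Canister of the same size with a black stem and band, already standing in the pot; loose. This point is on its axis half-way up (50 above its foot); z upwards. (mm)
- stored4_mid (a point): Canister of the same size with a black stem and band, already standing in the pot; loose. This point is on its axis half-way up (50 above its foot); z upwards. (mm)
- wash_bottle: White wash bottle with red cap, 60 diameter, 150 high, loose bystander. Origin at the centre of its underside. (mm)
- beaker: Steel beaker, 70 diameter, 80 high, loose bystander. Origin at the centre of its underside. (mm)
- specimen_box: Cardboard box 70 x 110 x 40, loose bystander. Origin at the centre of its underside. (mm)
Not all that is in view belongs to the job. What is shaped like the part that bears sample_b_mid but pink or turquoise is not meant.

How it is judged (in metres and radians):
On the way, in this order (a step that is already met when the one before it is completed fails the run):
1. the door is being drawn open (past 0.3 rad) with the fingers on its handle (value of joint door above 0.3 rad and contact force between the fingers and door_c1 above 0.3 N), for 0.05 s.
2. the door stands wide open, past 1.2 rad (value of joint door above 1.2 rad), for 0.2 s.
3. both orange canisters stand upright on the pot's floor, released, with the door still open (angle between each of sample_a_mid, sample_b_mid's own z axis and vertical below 0.15 rad and horizontal distance between each of sample_a_mid, sample_b_mid and pot below 0.05 m and z of sample_a_mid in the frame of pot between 0.048 and 0.064 m and contact force between the fingers and sample_a below 0.1 N and z of sample_b_mid in the frame of pot between 0.048 and 0.064 m and contact force between the fingers and sample_b below 0.1 N and value of joint door above 0.5 rad), for 0.2 s.
At the end, for the whole second after the job is handed in: All seven canisters stand in the pot (within 0.15 rad of upright, axis within 50 mm of the pot's centre, foot within 8 mm of its floor), the two orange ones released and at rest, and the door is shut to within 0.05 rad and at rest (angle between each of sample_a_mid, sample_b_mid, stored0_mid, stored1_mid, stored2_mid, stored3_mid, stored4_mid's own z axis and vertical below 0.15 rad and horizontal distance between each of sample_a_mid, sample_b_mid, stored0_mid, stored1_mid, stored2_mid, stored3_mid, stored4_mid and pot below 0.05 m and z of sample_a_mid in the frame of pot between 0.048 and 0.064 m and contact force between the fingers and sample_a below 0.1 N and z of sample_b_mid in the frame of pot between 0.048 and 0.064 m and contact force between the fingers and sample_b below 0.1 N and z of stored0_mid in the frame of pot between 0.048 and 0.064 m and z of stored1_mid in the frame of pot between 0.048 and 0.064 m and z of stored2_mid in the frame of pot between 0.048 and 0.064 m and z of stored3_mid in the frame of pot between 0.048 and 0.064 m and z of stored4_mid in the frame of pot between 0.048 and 0.064 m and value of joint door below 0.05 rad and velocity of joint door between -0.05 and 0.05 rad/s and linear speed of each of sample_a, sample_b below 0.02 m/s); the robot touches nothing.
It fails at once if the wash bottle is moved more than 40 mm (distance of wash_bottle from where it was at the start of the episode above 0.04 m).
It fails at once if the steel beaker is moved more than 40 mm (distance of beaker from where it was at the start of the episode above 0.04 m).
It fails at once if the cardboard box is moved more than 40 mm (distance of specimen_box from where it was at the start of the episode above 0.04 m).
It fails at once if an orange canister is dropped into the pot: let go over the pot with its foot more than 30 mm above the pot's floor (horizontal distance between sample_a_mid and pot below 0.06 m and z of sample_a_mid in the frame of pot above 0.086 m and contact force between anything else and sample_a below 0.05 N).
It fails at once if an orange canister is dropped into the pot: let go over the pot with its foot more than 30 mm above the pot's floor (horizontal distance between sample_b_mid and pot below 0.06 m and z of sample_b_mid in the frame of pot above 0.086 m and contact force between anything else and sample_b below 0.05 N).
It also fails if it takes over 72 s, if anything falls off the work surface, if the arm or the gripper's body presses on something with over 40 N, if the wrist force passes 120 N, or if a joint passes its speed limit or range.

## Working session

There is one attempt and no reset: what is moved stays moved. The work goes in short steps, Python scripts to look and compute and a tool call to move; the robot and the scene stay as the last step left them, time stands still between calls to the robot, and variables do not carry over. Pictures are saved under pics/ and viewed, about 8 in all and at most 12, crops included, and the job is handed in when it is done.

Besides the shell and the picture viewer there is one more tool, called after ">>>" by a JSON object that holds its "fn" and its "kwargs", one argument or row to a line. carry_out: Moves the arm, as the interface text tells. Its arguments: {"type":"object","properties":{"commands":{"type":"string"},"gripper":{"type":"number"},"grip_force":{"type":"number"}},"required":["commands"]}

```bash
mkdir -p pics
cat > h.py <<'E'
import numpy as np, cv2
from bench import ctrl
def cam(n):
    f=ctrl.grab_frame(n); f['f']=210/np.tan(np.radians(f['vertical_fov'])/2); f['R']=np.array(f['R']); f['t']=np.array(f['t']).ravel(); return f
def ray(f,u,v):
    d=f['R'].T@np.array([(u-f['cx'])/f['f'],(v-f['cy'])/f['f'],1]); return -f['R'].T@f['t'],d
def atz(f,u,v,z):
    o,d=ray(f,u,v); return o+d*(z-o[2])/d[2]
def pts(f):
    v,u=np.mgrid[0:420,0:560]; z=f['z_map']
    P=np.stack([(u-f['cx'])/f['f']*z,(v-f['cy'])/f['f']*z,z],-1)-f['t']
    W=P@f['R']; W[z==0]=np.nan; return W
def proj(f,X):
    c=f['R']@np.array(X,float)+f['t']; return c[:2]/c[2]*f['f']+[f['cx'],f['cy']]
def save(f,n,s=1.4): cv2.imwrite('pics/'+n,cv2.resize(f['pixels'][...,::-1],None,fx=s,fy=s))
E
python3 - <<'E'
from h import *
np.set_printoptions(precision=1,suppress=True)
print(ctrl.grasp_offset,ctrl.observe())
ims=[]
for n in('scene','top'):
    f=cam(n); ims.append(f['pixels']); W=pts(f)
    print(n,f['f'],-f['R'].T@f['t'])
    for k in 'cabinet door handle_grip pot place_left place_right tray sample_a_mid stored0_mid wash_bottle beaker specimen_box'.split():
        for m in ctrl.mark_of(n,k)[:7]:
            u,v=m['pixel']; z={'handle_grip':262,'pot':15,'place_left':21,'place_right':21,'sample_a_mid':54,'stored0_mid':71}.get(k,0)
            w=W[int(np.clip(v,0,419)),int(np.clip(u,0,559))]
            print(k,round(m['confidence'],2),np.array([u,v]),'atz',atz(f,u,v,z),'depth',w)
    save(f,'a_%s.png'%n)
E
```

```text
154.70000000000002 {'time': 0.0, 'joint_positions': array([ 1.2,  0.1, -0. ,  1.4,  0. ,  1.6]), 'joint_velocities': array([-0.,  0., -0., -0.,  0., -0.]), 'joint_torque': array([ -0. , -43.6,  35.3,   0. ,  -0. ,   0. ]), 'tool_pos': array([171.5, 496.1, 403.9]), 'eef_rot': array([[-0.9,  0.3, -0. ],
       [ 0.3,  0.9, -0. ],
       [ 0. , -0. , -1. ]]), 'contact_force': array([-0.5, -1.5,  0.4]), 'ft_torque': array([-0.,  0.,  0.]), 'opening': 85.25098967099233}
scene 403.12740894662204 [ 238.5  -18.9 1092.8]Traceback (most recent call last):
  File "<stdin>", line 9, in <module>
ValueError: it knows: beaker, cabinet, handle_grip, place_left, place_right, pot, sample_a_mid, sample_b_mid, specimen_box, stored0_mid, stored1_mid, stored2_mid, stored3_mid, stored4_mid, tray, wash_bottle
```

Run:
```python
from h import *
np.set_printoptions(precision=1,suppress=True)
print(ctrl.observe()['eef_rot'].round(4).tolist())
for n in('scene','top'):
    f=cam(n); W=pts(f)
    print(n,f['f'],-f['R'].T@f['t'],'fwd',f['R'][2])
    for k in 'cabinet handle_grip pot place_left place_right tray sample_a_mid stored0_mid wash_bottle beaker specimen_box'.split():
        for m in ctrl.mark_of(n,k)[:7]:
            u,v=m['pixel']; z={'handle_grip':262,'pot':15,'place_left':21,'place_right':21,'sample_a_mid':54,'stored0_mid':71}.get(k,0)
            w=W[int(np.clip(v,0,419)),int(np.clip(u,0,559))]
            print(k,round(m['confidence'],2),np.array([u,v]),'atz',atz(f,u,v,z),'depth',w)
    save(f,'a_%s.png'%n)
```

```text
[[-0.9451, 0.3267, -0.0004], [0.3267, 0.9451, -0.0013], [-0.0, -0.0014, -1.0]]
scene 403.12740894662204 [ 238.5  -18.9 1092.8] fwd [ 0.3  0.  -0.9]
cabinet 0.36 [278.4 174.8] atz [741.8  36.9   0. ] depth [607.3  22.9 296. ]
handle_grip 0.95 [301.3 201.7] atz [561.5 -33.6 262. ] depth [593.3 -34.1 184.7]
handle_grip 0.69 [408.6 257.5] atz [ 460.  -268.4  262. ] depth [ 513.4 -325.8   66.1]
tray 0.63 [385.4 263.5] atz [ 506.2 -283.7    0. ] depth [ 506.3 -281.4    4.8]
sample_a_mid 0.72 [409.1 259.6] atz [ 509.9 -332.2   54. ] depth [ 506.2 -325.8   74.3]
sample_a_mid 0.49 [273.9 164.6] atz [747.4  50.3  54. ] depth [630.   36.3 296.1]
stored0_mid 0.35 [276.1 176.3] atz [703.9  39.1  71. ] depth [600.9  26.5 298.6]
wash_bottle 0.93 [371.8 198.9] atz [ 693.5 -241.7    0. ] depth [ 668.3 -225.9   66.3]
wash_bottle 0.21 [373.5 243.9] atz [ 558.5 -249.8    0. ] depth [ 532.  -227.8   98.1]
beaker 0.9 [429.6 214.7] atz [ 662.  -407.8    0. ] depth [ 646.9 -390.6   43.8]
specimen_box 0.91 [130.  205.3] atz [600.4 454.    0. ] depth [588.8 437.8  37.9]
top 412.6697899528066 [ 304.1   32.4 14
[... 395 characters left out ...]
21. ] depth [596.3  29.1 244.4]
tray 0.86 [372.4 235.6] atz [ 499.8 -292.2    0. ] depth [ 501.3 -290.     4.2]
sample_a_mid 0.65 [385.8 234.1] atz [ 497.5 -324.    54. ] depth [ 496.3 -318.6   64.7]
sample_a_mid 0.28 [366.8 233.4] atz [ 499.4 -261.5   54. ] depth [ 508.2 -270.1    2.5]
stored0_mid 0.49 [278.3 173.7] atz [696.3  31.3  71. ] depth [630.7  32.3 300.3]
wash_bottle 0.76 [353.3 177.9] atz [ 704.  -232.9    0. ] depth [ 679.4 -213.7   96.9]
wash_bottle 0.42 [268.5 181.9] atz [687.1  65.4   0. ] depth [609.4  59.9 293.4]
beaker 0.63 [402.8 190.3] atz [ 660.3 -404.9    0. ] depth [ 645.4 -382.8   62.7]
specimen_box 0.68 [159.6 209. ] atz [587.1 441.1   0. ] depth [578.4 430.5  43.1]
```

View pics/a_scene.png

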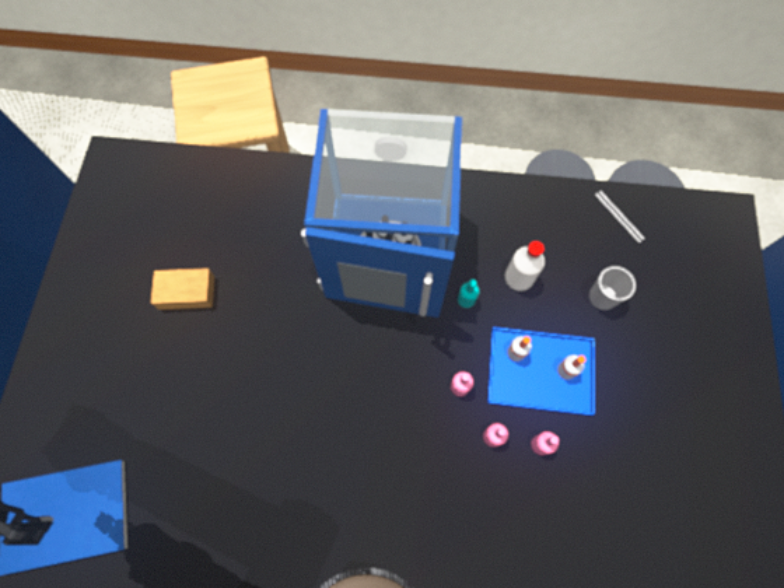

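View pics/a_top.png

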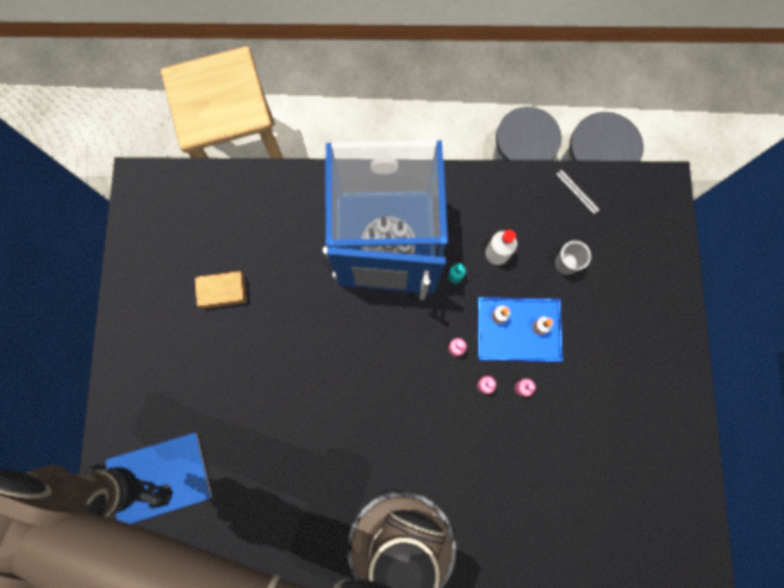

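Scene view: the cabinet's roof frame spans (310-460, 110-240), with the door slightly ajar and its handle at (427,295). The orange canisters are in the tray at (521,347) and (573,366). The pink and turquoise canisters are decoys, and the turquoise one stands right of the door at (470,293). The top view agrees: handle at (425,285), pot at (387,240) seen through the roof.

Run:
```python
from h import *
np.set_printoptions(precision=1,suppress=True)
crops=[]
for n in('scene','top'):
    f=cam(n); W=pts(f); im=f['pixels']; hsv=cv2.cvtColor(im,cv2.COLOR_RGB2HSV)
    # orange stems / pink / turquoise
    for nm,lo,hi in(('orange',(5,150,120),(16,255,255)),('pink',(160,60,120),(176,255,255)),('turq',(82,120,60),(95,255,255))):
        m=cv2.inRange(hsv,lo,hi); k,_,st,c=cv2.connectedComponentsWithStats(m)
        for i in range(1,k):
            if st[i,4]>=8 and c[i][1]>110: 
                mm=_==i; w=W[mm]; print(n,nm,st[i,4],c[i],'atz94',atz(f,*c[i],94)[:2],'depth',np.nanmedian(w,0),np.nanmax(w[:,2]))
    blue=(hsv[...,0]>100)&(hsv[...,0]<125)&(hsv[...,1]>120)
    reg=blue&(W[...,0]>500)&(W[...,0]<860)&(abs(W[...,1])<220)&(W[...,2]>285)&(W[...,2]<310)
    P=W[reg]; print('roof n',reg.sum(), 'z',np.percentile(P[:,2],[5,50,95]))
    r=cv2.minAreaRect(P[:,:2].astype(np.float32)); print('rect',r)
    b=W[(W[...,0]>480)&(W[...,0]<640)&(abs(W[...,1])<220)&(W[...,2]>289)&(W[...,2]<303)]
    for y in range(-100,200,20):
        q=b[abs(b[:,1]-y)<10]
        if len(q): print(y,len(q),'x',q[:,0].min(),q[:,0].max(),np.median(q[:,2]))
    h=W[(W[...,0]>530)&(W[...,0]<580)&(W[...,1]<-20)&(W[...,1]>-70)&(W[...,2]>240)&(W[...,2]<290)]
    print('handle',len(h),h.mean(0),h[h[:,2]>275].mean(0))
    crops.append(cv2.resize(im[75:225,215:345][...,::-1],None,fx=3,fy=3,interpolation=cv2.INTER_CUBIC))
cv2.imwrite('pics/b.png',np.hstack(crops))
```

```text
scene pink 165 [329.9 273.9] atz94 [ 442.4 -123.9] depth [ 448.7 -128.    54.8] 101.95975389860887
scene pink 179 [353.8 310.3] atz94 [ 360.4 -186.7] depth [ 364.  -192.3   56.9] 103.20992076338123
scene pink 208 [389.1 316.4] atz94 [ 354.9 -271.5] depth [ 358.1 -281.    55. ] 101.16703983479526
scene turq 248 [334.3 209.4] atz94 [ 614.2 -125.1] depth [ 628.  -129.1   56.4] 103.0196858790172
roof n 2445 z [290.1 299.1 302.2]
rect ((715.9963989257812, 41.01378631591797), (262.59161376953125, 240.7935333251953), 1.9937360286712646)
-80 62 x 588.6470884459441 639.8642160600654 297.51375851683633
-60 121 x 589.6122338101989 639.9903061039656 298.01053984585025
-40 118 x 591.6732941588853 639.912533863248 297.93328241742915
-20 129 x 593.065581402483 639.9678108972327 298.2304412480493
0 128 x 593.9236669771873 639.9594622711752 298.34739547531547
20 132 x 596.0995916755257 639.9292111646619 298.27558029650197
40 128 x 598.1455798232457 639.6926784689239 298.1550114020158
60 133 x 599.2351384725745 639.9518014739639 298.26117971414743
80 133 x 601.0897698807919 639.663495803208 298.323538
[... 1007 characters left out ...]
660097 297.35537700156647
-20 70 x 592.6392627499765 639.8686091177038 296.82426692800254
0 75 x 593.6346702657336 639.905639148029 297.29503125284924
20 83 x 595.3159145137835 639.75847676517 298.25642285945736
40 80 x 597.1047561602119 639.6666845753637 297.8211850207035
60 78 x 598.9457125574335 639.7218483117646 297.80510850092327
80 80 x 600.1958662600641 639.3350422145433 297.3283434911996
100 90 x 602.3154141472946 639.770608153277 297.4439727920316
120 82 x 603.8063580075575 639.7408150453246 298.4841721756021
140 88 x 605.4346584279662 638.9317439538851 298.1111157006692
160 32 x 608.1603709698325 638.3292767481778 297.65236454040996
handle 29 [553.8 -40.9 271.8] [555.1 -41.5 283.8]
```

View pics/b.png

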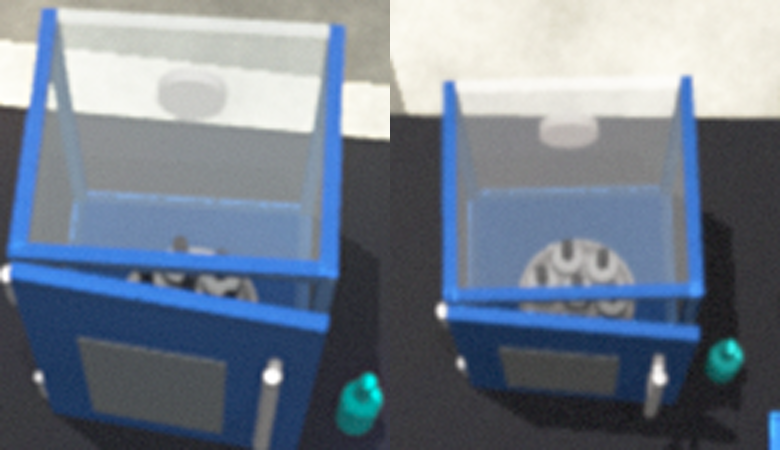

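The crop shows the door slightly ajar and the handle top at (272,375) left and (658,375) right. The pot sits behind the front bar, with black stem tops near (568,250), (602,260), (541,272), (576,295) and (612,300) in the right half. So the two empty places are on the front-left side.

Run:
```python
from h import *
np.set_printoptions(precision=1,suppress=True)
for n in('scene','top'):
    f=cam(n); W=pts(f); im=f['pixels']; hsv=cv2.cvtColor(im,cv2.COLOR_RGB2HSV)
    blue=(hsv[...,0]>100)&(hsv[...,0]<125)&(hsv[...,1]>110)
    P=W[blue&(W[...,2]>293)&(W[...,2]<306)]
    L=[];R=[]
    for x in range(650,820,10):
        q=P[(abs(P[:,0]-x)<6)&(abs(P[:,1]-40)<160)]
        if len(q)>4: L.append((x,q[:,1].max()));R.append((x,q[:,1].min()))
    for s in(L,R):
        s=np.array(s); k=np.polyfit(s[:,0],s[:,1],1); print(n,'side yaw',k[0],'y at 715',np.polyval(k,715))
    # rear/front of cabinet frame bar
    print('max x',P[:,0].max(), [P[abs(P[:,1]-y)<8][:,0].max() for y in(-70,150)])
    tr=ctrl.recognise(n,'tray')[0]['extent']; l,t,r,b=map(int,tr); sub=hsv[t:b,l:r]
    m=((sub[...,0]<20)|(sub[...,0]>172))&(sub[...,1]>110)&(sub[...,2]>100)
    k,lab,st,c=cv2.connectedComponentsWithStats(m.astype(np.uint8))
    for i in range(1,k):
        if st[i,4]>3:
            w=W[t:b,l:r][lab==i]; u=c[i]+[l,t]; print(n,'orange',st[i,4],u,'z94',atz(f,*u,94)[:2],np.nanmedian(w,0),np.nanmax(w[:,2]))
    D=W[t-5:b+5,l-5:r+5]; 
    q=D[(D[...,2]>55)&(D[...,2]<75)]; 
    for i in(0,1): 
        g=q[(q[:,1]>-285)==(i==0)]; print('body tops',len(g),np.median(g,0),(g.min(0)+g.max(0))/2)
    if n=='top':
        for x,y in((568,250),(602,260),(541,272),(576,295),(612,300)): print('stem',atz(f,215+(x-390)/3,75+y/3,118)[:2])
    for k in('pot','place_left','place_right'): print(k,[(m['pixel'],round(m['confidence'],2),atz(f,*m['pixel'],15)[:2]) for m in ctrl.mark_of(n,k)])
```

```text
scene side yaw 0.026969269208876635 y at 715 160.50528252253963
scene side yaw 0.05573092730959529 y at 715 -78.12988983871699
max x 850.83960596827 [np.float64(850.83960596827), np.float64(842.6401553252938)]
scene orange 21 [374.4 244. ] z94 [ 530.9 -232.3] [ 529.1 -231.1  102. ] 106.13946418327447
scene orange 26 [413.  257.6] z94 [ 505.7 -330. ] [ 504.7 -328.6  100.6] 106.55253202744645
body tops 116 [ 527.3 -230.6   63. ] [ 531.2 -234.9   65. ]
body tops 125 [ 501.4 -328.4   63.2] [ 506.  -332.9   64.4]
pot [([286.9, 167.6], 0.46, array([760.7,  13.6]))]
place_left []
place_right []
top side yaw 0.03485975166446369 y at 715 159.88125651098392
top side yaw 0.03050994539412384 y at 715 -77.5279833236913
max x 847.4303538426155 [np.float64(847.4303538426155), np.float64(840.0672332610607)]
top orange 17 [360. 222.] z94 [ 530.4 -232.3] [ 528.6 -230.4  104.2] 107.14677950734794
top orange 18 [390.7 230.3] z94 [ 504.2 -329.6] [ 504.4 -328.3   99.2] 106.29715354690968
body tops 73 [ 525.9 -229.1   62.4] [ 530.  -232.3   65.3]
body tops 70 [ 500.4 -326.1   62.5] [ 503.8 -330.5   64.8]
stem [734.3  44.6]
stem [723.2   7.7]
stem [709.2  73.6]
stem [683.6  35.5]
stem [678.3  -3.2]
pot [([279.0, 178.2], 0.46, array([696.6,  28.7]))]
place_left [([269.3, 180.6], 0.52, array([687.7,  62.4]))]
place_right [([281.3, 189.0], 0.4, array([657.9,  20.5]))]
```

>>> {"fn": "carry_out", "kwargs": {
  "commands": "0 0 -0.04 -0.1;-0.03 -0.02 -0.076 -0.2;-0.377 -0.268 -0.076 -0.25;-0.377 -0.268 -0.076 -0.25;-0.377 -0.268 -0.076 -0.25;-0.377 -0.268 -0.076 -0.25;-0.377 -0.268 -0.076 -0.25;-0.377 -0.268 -0.076 -0.25;-0.377 -0.268 -0.076 -0.25;-0.377 -0.268 -0.076 -0.25;-0.377 -0.268 -0.076 -0.25;-0.377 -0.268 -0.076 -0.25",
  "gripper": -1
}}

```text
time: 2.9
tool_pos: [431.3, 131.1, 480.8]
eef_rot: [[-0.997, 0.083, 0.001], [0.083, 0.997, 0.0], [-0.001, 0.0, -1.0]]
contact_force: [1.3, 0.2, 0.6]
opening: 85.3
```

>>> {"fn": "carry_out", "kwargs": {
  "commands": "-0.128 -0.152 0 0;-0.128 -0.152 0 0;-0.128 -0.152 0 0;-0.128 -0.152 0 0;-0.128 -0.152 0 0;-0.128 -0.152 0 0;-0.128 -0.152 0 0;-0.128 -0.152 0 0"
}}

```text
time: 3.57
tool_pos: [545.6, -28.9, 480.3]
eef_rot: [[-0.997, 0.083, -0.001], [0.083, 0.997, 0.0], [0.001, 0.0, -1.0]]
contact_force: [-0.0, 0.0, -0.3]
opening: 85.4
```

>>> {"fn": "carry_out", "kwargs": {
  "commands": "-0.011 -0.012 0 0;-0.011 -0.012 0.03 0;-0.011 -0.012 0.06 0;-0.011 -0.012 0.06 0;-0.011 -0.012 0.06 0;-0.011 -0.012 0.06 0"
}}

```text
time: 4.07
tool_pos: [555.4, -40.9, 422.6]
eef_rot: [[-0.997, 0.081, 0.002], [0.081, 0.997, -0.0], [-0.002, 0.0, -1.0]]
contact_force: [0.5, 0.6, 0.6]
opening: 85.3
```

>>> {"fn": "carry_out", "kwargs": {
  "commands": "0 0 0 0;0 0 0 0;0 0 0 0;0 0 0 0;0 0 0 0;0 0 0 0;0 0 0 0;0 0 0 0",
  "gripper": 1,
  "grip_force": 40
}}

```text
time: 4.73
tool_pos: [555.7, -42.2, 420.7]
eef_rot: [[-0.997, 0.083, 0.0], [0.083, 0.997, -0.001], [-0.0, -0.001, -1.0]]
contact_force: [-1.6, -4.4, 2.9]
opening: 10.8
```

```bash
cat >> h.py <<'E'
def arc(H,p,ax,ay,th):
    """rows for clockwise swing about H; ax,ay tool axes in xy"""
    r=np.array(p)-H; o=[]
    for t in th:
        c,s=np.cos(t),np.sin(t); d=np.array([[c,s],[-s,c]])@r-r
        o.append('%.3f %.3f 0 %.2f'%(d@ax/1e3,d@ay/1e3,t))
    return ';'.join(o)
E
python3 - <<'E'
from h import *
print(arc(np.array([621,156]),[555.7,-42.2],np.array([-.997,.083]),np.array([.083,.997]),np.arange(1,13)*.08))
E
```

```text
0.016 0.005 0 0.08;0.032 0.010 0 0.16;0.047 0.017 0 0.24;0.061 0.026 0 0.32;0.075 0.035 0 0.40;0.088 0.045 0 0.48;0.100 0.057 0 0.56;0.112 0.069 0 0.64;0.122 0.082 0 0.72;0.131 0.096 0 0.80;0.139 0.111 0 0.88;0.146 0.126 0 0.96
```

>>> {"fn": "carry_out", "kwargs": {
  "commands": "0.016 0.005 0 0.08;0.032 0.010 0 0.16;0.047 0.017 0 0.24;0.061 0.026 0 0.32;0.075 0.035 0 0.40;0.088 0.045 0 0.48;0.100 0.057 0 0.56;0.112 0.069 0 0.64;0.122 0.082 0 0.72;0.131 0.096 0 0.80;0.139 0.111 0 0.88;0.146 0.126 0 0.96"
}}

```text
time: 5.73
tool_pos: [422.0, 97.2, 420.7]
eef_rot: [[-0.501, 0.866, 0.005], [0.866, 0.501, 0.002], [-0.001, 0.006, -1.0]]
contact_force: [17.6, 3.4, -6.4]
opening: 10.9
```

Run:
```python
from h import *
s=ctrl.observe(); R=s['eef_rot']; p=s['tool_pos'][:2]; print(p,R.round(3).tolist(),s['opening'],s['joint_positions'].round(2),s['contact_force'])
H=np.array([621,156]); print(np.linalg.norm(p-H)); print(arc(H,p,R[:2,0],R[:2,1],np.arange(1,8)*.08))
```

```text
[422.00394885  97.1584926 ] [[-0.501, 0.866, 0.005], [0.866, 0.501, 0.002], [-0.001, 0.006, -1.0]] 10.852995577263204 [ 0.23 -0.05 -0.19  1.43  0.    1.27] [17.60596599  3.40618772 -6.43009293]
207.51325588238237
0.016 0.005 0 0.08;0.032 0.010 0 0.16;0.047 0.017 0 0.24;0.061 0.026 0 0.32;0.075 0.035 0 0.40;0.088 0.045 0 0.48;0.100 0.057 0 0.56
```

>>> {"fn": "carry_out", "kwargs": {
  "commands": "0.016 0.005 0 0.08;0.032 0.010 0 0.16;0.047 0.017 0 0.24;0.061 0.026 0 0.32;0.075 0.035 0 0.40;0.088 0.045 0 0.48;0.095 0.051 0 0.52;0.095 0.051 0 0.52;0.095 0.051 0 0.52;0.095 0.051 0 0.52"
}}

```text
time: 6.57
tool_pos: [419.2, 204.0, 420.7]
eef_rot: [[-0.008, 1.0, 0.007], [1.0, 0.008, -0.001], [-0.001, 0.007, -1.0]]
contact_force: [15.2, -2.7, -3.6]
opening: 11.2
```

>>> {"fn": "carry_out", "kwargs": {
  "commands": "0 0 0 0;0 0 0 0;0 0 0 0;0 0 0 0;0 0 -0.03 0;0 0 -0.06 0;0 0 -0.08 0;0 0 -0.08 0",
  "gripper": -1
}}

```text
time: 7.23
tool_pos: [416.6, 203.6, 504.6]
eef_rot: [[-0.008, 1.0, 0.005], [1.0, 0.008, 0.003], [0.003, 0.005, -1.0]]
contact_force: [-0.0, -0.1, 0.1]
opening: 85.2
```

Run:
```python
from h import *
print(ctrl.observe()['joint_positions'].round(2))
f=cam('scene'); save(f,'c.png')
```

```text
[0.45 0.03 0.07 1.61 0.   2.02]
```

View pics/c.png

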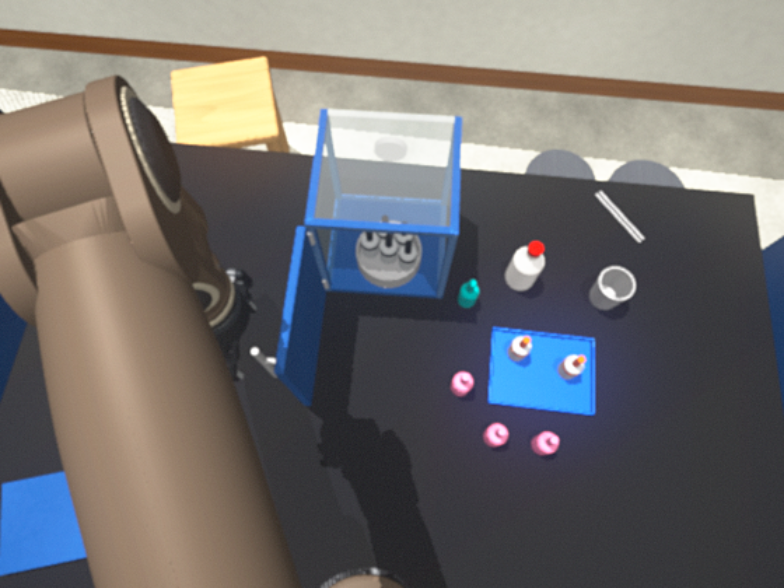

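The door now stands at about a right angle, with the pot fully visible at (388,255). The empty places are at the front left and front centre of the pot. I'll swing the tool clear and measure the pot.

>>> {"fn": "carry_out", "kwargs": {
  "commands": "-0.264 0 -0.02 -1.56;-0.264 0 -0.02 -1.56;-0.264 0 -0.02 -1.56;-0.264 0 -0.02 -1.56;-0.264 0 -0.02 -1.56;-0.264 0 -0.02 -1.56;-0.264 0 -0.02 -1.56;-0.264 0 -0.02 -1.56;-0.264 0 -0.02 -1.56;-0.264 0 -0.02 -1.56;-0.264 0 -0.02 -1.56;-0.264 0 -0.02 -1.56"
}}

```text
time: 8.28
tool_pos: [418.8, -60.6, 519.2]
eef_rot: [[-0.98, 0.198, -0.002], [0.198, 0.98, 0.001], [0.002, 0.0, -1.0]]
contact_force: [0.2, -1.1, -0.7]
opening: 85.0
```

Run:
```python
from h import *
np.set_printoptions(precision=1,suppress=True)
s=ctrl.observe();print(s['tool_pos'],s['joint_positions'].round(2),s['eef_rot'].round(2).tolist())
f=cam('scene'); W=pts(f)
for k in('pot','place_left','place_right','stored0_mid'): print(k,[(np.array(m['pixel']),round(m['confidence'],2),atz(f,*m['pixel'],dict(pot=15,stored0_mid=71).get(k,21))[:2]) for m in ctrl.mark_of('scene',k)])
cv2.imwrite('pics/d.png',cv2.resize(f['pixels'][140:220,235:325][...,::-1],None,fx=7,fy=7,interpolation=cv2.INTER_CUBIC))
Q=W[(abs(W[...,0]-690)<80)&(abs(W[...,1]-35)<80)]
for lo,hi in((52,66),(72,86),(95,130)):
    q=Q[(Q[:,2]>lo)&(Q[:,2]<hi)]; print(lo,len(q),q.min(0),q.max(0))
```

```text
[418.8 -60.6 519.2] [-0.1 -0.   0.   1.6  0.   0.1] [[-0.98, 0.2, -0.0], [0.2, 0.98, 0.0], [0.0, 0.0, -1.0]]
pot [(array([277.6, 182.9]), 0.9, array([708.8,  35.7]))]
place_left [(array([262.5, 192.7]), 0.7, array([671.2,  75.3])), (array([277.8, 176.6]), 0.24, array([726.2,  36.9]))]
place_right [(array([281., 196.]), 0.85, array([666.6,  21.4])), (array([428.3, 211.9]), 0.16, array([ 661.9, -396.9]))]
stored0_mid [(array([276.8, 174.8]), 0.44, array([708.6,  37.7]))]
52 127 [638.1  40.4  52.3] [736.8  99.4  64.9]
72 157 [685.7  35.6  72.1] [729.5  90.7  84.6]
95 53 [695.7  30.5  95.5] [713.   77.8 123.2]
```

View pics/d.png

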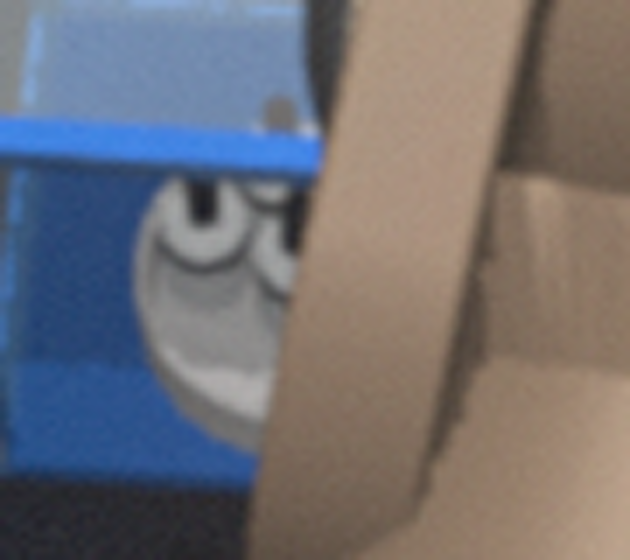

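The pot's left half is visible and the rest is hidden by the arm, so I'll re-measure it later. The roof rules out a vertical tool, so next I'll test whether pushing past the reach limit tilts the tool.

>>> {"fn": "carry_out", "kwargs": {
  "commands": "-0.415 0.171 -0.04 -0.23;-0.415 0.171 -0.04 -0.23;-0.415 0.171 -0.04 -0.23;-0.415 0.171 -0.04 -0.23;-0.415 0.171 -0.04 -0.23;-0.415 0.171 -0.04 -0.23;-0.415 0.171 -0.04 -0.23;-0.415 0.171 -0.04 -0.23;-0.415 0.171 -0.04 -0.23;-0.415 0.171 -0.04 -0.23;-0.415 0.171 -0.04 -0.23;-0.415 0.171 -0.04 -0.23"
}}

```text
time: 9.53
tool_pos: [772.2, 17.3, 501.7]
eef_rot: [[-0.999, -0.024, 0.031], [-0.024, 1.0, 0.001], [-0.031, 0.0, -1.0]]
contact_force: [-0.6, -0.1, -0.4]
opening: 85.1
```

Run:
```python
from h import *
np.set_printoptions(precision=3,suppress=True)
s=ctrl.observe();print(s['tool_pos'],s['joint_positions'],s['eef_rot'].tolist())
```

```text
[772.159  17.324 501.664] [ 0.022  0.855  1.335  2.02   0.    -0.002] [[-0.9992210153442326, -0.02440401146670886, 0.03101300886359644], [-0.024391298373889002, 0.9997021772771565, 0.000788232801001494], [-0.031023008527167266, 3.117122708029602e-05, -0.9995186701459247]]
```

Pushing past reach does tilt the tool: 0.031 rad so far, with joints 3 and 4 at their limits. From here an upward command should rotate the tool further outward.

>>> {"fn": "carry_out", "kwargs": {
  "commands": "0 0 -0.45 0;0 0 -0.45 0;0 0 -0.45 0;0 0 -0.45 0;0 0 -0.45 0;0 0 -0.45 0;0 0 -0.45 0;0 0 -0.45 0"
}}

```text
time: 10.2
tool_pos: [629.2, 13.3, 635.6]
eef_rot: [[-0.996, -0.024, 0.081], [-0.024, 1.0, 0.002], [-0.081, -0.0, -0.997]]
contact_force: [-0.1, 0.4, 0.4]
opening: 85.3
```

Run:
```python
from h import *
np.set_printoptions(precision=3,suppress=True)
s=ctrl.observe();print(s['tool_pos'],s['joint_positions'],s['eef_rot'].round(3).tolist())
```

```text
[629.195  13.34  635.627] [ 0.021  0.509  1.04   2.021 -0.    -0.003] [[-0.996, -0.024, 0.081], [-0.024, 1.0, 0.002], [-0.081, -0.0, -0.997]]
```

>>> {"fn": "carry_out", "kwargs": {
  "commands": "-0.35 0 -0.35 0;-0.35 0 -0.35 0;-0.35 0 -0.35 0;-0.35 0 -0.35 0;-0.35 0 -0.35 0;-0.35 0 -0.35 0"
}}

```text
time: 10.7
tool_pos: [649.0, 14.3, 635.7]
eef_rot: [[-0.993, -0.025, 0.114], [-0.025, 1.0, 0.002], [-0.114, -0.0, -0.993]]
contact_force: [0.9, -0.6, -0.3]
opening: 85.4
```

```bash
cat > o.py <<'E'
from h import *
np.set_printoptions(precision=3,suppress=True)
s=ctrl.observe();print(s['time'],s['tool_pos'],s['joint_positions'],s['eef_rot'].round(3).tolist())
E
python3 o.py
```

```text
10.7 [648.975  14.317 635.665] [ 0.022  0.554  1.119  2.02  -0.    -0.003] [[-0.993, -0.025, 0.114], [-0.025, 1.0, 0.002], [-0.114, -0.0, -0.993]]
```

>>> {"fn": "carry_out", "kwargs": {
  "commands": "-0.35 0 -0.35 0"
}}

```text
time: 10.78
tool_pos: [654.3, 14.5, 642.1]
eef_rot: [[-0.989, -0.025, 0.143], [-0.025, 1.0, 0.003], [-0.143, -0.0, -0.99]]
contact_force: [0.0, 0.3, 0.2]
opening: 85.2
```

>>> {"fn": "carry_out", "kwargs": {
  "commands": "-0.35 0 -0.35 0"
}}

```text
time: 10.87
tool_pos: [658.4, 14.7, 650.6]
eef_rot: [[-0.984, -0.025, 0.176], [-0.025, 1.0, 0.004], [-0.176, -0.001, -0.984]]
contact_force: [0.2, -1.1, 1.1]
opening: 85.3
```

>>> {"fn": "carry_out", "kwargs": {
  "commands": "-0.35 0 -0.35 0"
}}

```text
time: 10.95
tool_pos: [660.7, 14.8, 659.2]
eef_rot: [[-0.978, -0.025, 0.208], [-0.024, 1.0, 0.005], [-0.208, -0.001, -0.978]]
contact_force: [0.5, 0.1, -0.3]
opening: 85.1
```

```bash
python3 o.py
```

```text
10.95 [660.676  14.819 659.218] [ 0.022  0.593  1.252  2.02  -0.    -0.002] [[-0.978, -0.025, 0.208], [-0.024, 1.0, 0.005], [-0.208, -0.001, -0.978]]
```

Single-row calls add about 0.033 rad of outward tilt each and the tilt persists, so I'll keep building it up to about 1.1 rad.

>>> {"fn": "carry_out", "kwargs": {
  "commands": "-0.4 0 -0.27 0"
}}

```text
time: 11.03
tool_pos: [666.5, 15.1, 665.4]
eef_rot: [[-0.971, -0.025, 0.24], [-0.024, 1.0, 0.005], [-0.24, -0.001, -0.971]]
contact_force: [-1.0, 0.1, -0.1]
opening: 85.4
```

>>> {"fn": "carry_out", "kwargs": {
  "commands": "-0.4 0 -0.27 0"
}}

```text
time: 11.12
tool_pos: [671.5, 15.2, 669.4]
eef_rot: [[-0.964, -0.025, 0.265], [-0.024, 1.0, 0.006], [-0.265, -0.001, -0.964]]
contact_force: [4.2, -0.1, 17.4]
opening: 84.7
```

>>> {"fn": "carry_out", "kwargs": {
  "commands": "-0.4 0 -0.27 0"
}}

```text
time: 11.2
tool_pos: [667.3, 15.2, 673.9]
eef_rot: [[-0.963, -0.025, 0.27], [-0.024, 1.0, 0.006], [-0.27, -0.001, -0.963]]
contact_force: [1.8, -0.1, -0.7]
opening: 85.2
```

>>> {"fn": "carry_out", "kwargs": {
  "commands": "-0.4 0 -0.27 0"
}}

```text
time: 11.28
tool_pos: [659.0, 15.1, 684.2]
eef_rot: [[-0.958, -0.025, 0.285], [-0.024, 1.0, 0.006], [-0.285, -0.001, -0.959]]
contact_force: [-0.1, -0.6, -0.4]
opening: 85.5
```

>>> {"fn": "carry_out", "kwargs": {
  "commands": "-0.4 0 -0.27 0"
}}

```text
time: 11.37
tool_pos: [650.9, 15.0, 694.1]
eef_rot: [[-0.954, -0.025, 0.299], [-0.024, 1.0, 0.007], [-0.3, -0.001, -0.954]]
contact_force: [-0.7, 0.1, 0.2]
opening: 85.3
```

>>> {"fn": "carry_out", "kwargs": {
  "commands": "-0.4 0 -0.2 0"
}}

```text
time: 11.45
tool_pos: [645.3, 15.0, 700.9]
eef_rot: [[-0.951, -0.025, 0.31], [-0.024, 1.0, 0.007], [-0.31, -0.001, -0.951]]
contact_force: [-0.4, -0.5, 0.0]
opening: 85.3
```

>>> {"fn": "carry_out", "kwargs": {
  "commands": "-0.4 0 -0.2 0"
}}

```text
time: 11.53
tool_pos: [641.2, 14.9, 705.6]
eef_rot: [[-0.948, -0.025, 0.317], [-0.024, 1.0, 0.007], [-0.317, -0.001, -0.948]]
contact_force: [0.2, -0.2, -0.2]
opening: 85.5
```

>>> {"fn": "carry_out", "kwargs": {
  "commands": "-0.4 0 -0.2 0"
}}

```text
time: 11.62
tool_pos: [637.2, 14.9, 710.0]
eef_rot: [[-0.946, -0.025, 0.323], [-0.024, 1.0, 0.007], [-0.323, -0.001, -0.946]]
contact_force: [0.4, 0.2, 0.5]
opening: 85.1
```

>>> {"fn": "carry_out", "kwargs": {
  "commands": "-0.4 0 -0.2 0"
}}

```text
time: 11.7
tool_pos: [633.2, 14.9, 714.5]
eef_rot: [[-0.944, -0.025, 0.33], [-0.024, 1.0, 0.007], [-0.33, -0.001, -0.944]]
contact_force: [0.2, -0.2, -0.3]
opening: 85.5
```

>>> {"fn": "carry_out", "kwargs": {
  "commands": "-0.4 0 -0.2 0"
}}

```text
time: 11.78
tool_pos: [629.0, 14.9, 719.1]
eef_rot: [[-0.941, -0.025, 0.337], [-0.024, 1.0, 0.007], [-0.337, -0.001, -0.942]]
contact_force: [-0.0, -0.8, 1.0]
opening: 85.4
```

```bash
python3 o.py
```

```text
11.7833 [629.004  14.855 719.133] [ 0.024  0.552  1.345  2.02  -0.001 -0.001] [[-0.941, -0.025, 0.337], [-0.024, 1.0, 0.007], [-0.337, -0.001, -0.942]]
```

Joint 3 is at its limit. I'll retract with the orientation held, which frees that joint, then push up again.

>>> {"fn": "carry_out", "kwargs": {
  "commands": "0.222 0 -0.12 0;0.222 0 -0.12 0;0.222 0 -0.12 0;0.222 0 -0.12 0;0.222 0 -0.12 0;0.222 0 -0.12 0;0.222 0 -0.12 0"
}}

```text
time: 12.37
tool_pos: [375.0, 8.6, 758.8]
eef_rot: [[-0.94, -0.025, 0.339], [-0.024, 1.0, 0.007], [-0.339, -0.001, -0.941]]
contact_force: [-0.6, 0.4, 0.9]
opening: 85.5
```

```bash
python3 o.py
```

```text
12.3667 [375.028   8.605 758.791] [ 0.023 -0.048  0.609  1.882 -0.    -0.002] [[-0.94, -0.025, 0.339], [-0.024, 1.0, 0.007], [-0.339, -0.001, -0.941]]
```

>>> {"fn": "carry_out", "kwargs": {
  "commands": "-0.2 0 -0.36 0"
}}

```text
time: 12.45
tool_pos: [375.3, 8.6, 782.0]
eef_rot: [[-0.946, -0.025, 0.322], [-0.024, 1.0, 0.007], [-0.322, -0.001, -0.947]]
contact_force: [1.4, 0.5, 2.8]
opening: 85.7
```

>>> {"fn": "carry_out", "kwargs": {
  "commands": "-0.2 0 -0.36 0"
}}

```text
time: 12.53
tool_pos: [383.4, 8.9, 805.3]
eef_rot: [[-0.933, -0.025, 0.359], [-0.023, 1.0, 0.008], [-0.359, -0.001, -0.933]]
contact_force: [-5.7, 0.5, -6.1]
opening: 85.1
```

>>> {"fn": "carry_out", "kwargs": {
  "commands": "-0.2 0 -0.36 0"
}}

```text
time: 12.62
tool_pos: [385.8, 9.0, 817.0]
eef_rot: [[-0.919, -0.025, 0.393], [-0.023, 1.0, 0.009], [-0.394, -0.001, -0.919]]
contact_force: [-1.2, -0.1, -1.0]
opening: 85.5
```

```bash
python3 o.py
```

```text
12.6167 [385.768   8.971 816.965] [ 0.023  0.08   0.933  2.019 -0.    -0.002] [[-0.919, -0.025, 0.393], [-0.023, 1.0, 0.009], [-0.394, -0.001, -0.919]]
```

>>> {"fn": "carry_out", "kwargs": {
  "commands": "-0.23 0 -0.34 0"
}}

```text
time: 12.7
tool_pos: [386.1, 9.0, 827.2]
eef_rot: [[-0.907, -0.025, 0.421], [-0.023, 1.0, 0.009], [-0.421, -0.001, -0.907]]
contact_force: [-0.6, -1.3, 0.5]
opening: 85.3
```

>>> {"fn": "carry_out", "kwargs": {
  "commands": "-0.23 0 -0.34 0"
}}

```text
time: 12.78
tool_pos: [386.1, 9.1, 837.1]
eef_rot: [[-0.893, -0.025, 0.449], [-0.023, 1.0, 0.01], [-0.449, -0.001, -0.894]]
contact_force: [1.3, 0.5, 0.9]
opening: 85.4
```

>>> {"fn": "carry_out", "kwargs": {
  "commands": "-0.25 0 -0.32 0"
}}

```text
time: 12.87
tool_pos: [386.4, 9.1, 847.0]
eef_rot: [[-0.879, -0.025, 0.477], [-0.022, 1.0, 0.011], [-0.477, -0.001, -0.879]]
contact_force: [-0.1, 0.4, 0.5]
opening: 85.4
```

>>> {"fn": "carry_out", "kwargs": {
  "commands": "-0.25 0 -0.32 0"
}}

```text
time: 12.95
tool_pos: [386.0, 9.2, 856.5]
eef_rot: [[-0.863, -0.025, 0.504], [-0.022, 1.0, 0.011], [-0.504, -0.001, -0.863]]
contact_force: [0.2, -0.4, 0.3]
opening: 85.2
```

>>> {"fn": "carry_out", "kwargs": {
  "commands": "-0.27 0 -0.3 0"
}}

```text
time: 13.03
tool_pos: [386.1, 9.2, 866.0]
eef_rot: [[-0.847, -0.025, 0.532], [-0.022, 1.0, 0.012], [-0.532, -0.001, -0.847]]
contact_force: [-0.4, 1.2, 0.5]
opening: 85.4
```

>>> {"fn": "carry_out", "kwargs": {
  "commands": "-0.27 0 -0.3 0"
}}

```text
time: 13.12
tool_pos: [385.4, 9.2, 874.8]
eef_rot: [[-0.83, -0.025, 0.557], [-0.021, 1.0, 0.013], [-0.558, -0.001, -0.83]]
contact_force: [0.0, 0.4, 0.5]
opening: 85.4
```

>>> {"fn": "carry_out", "kwargs": {
  "commands": "-0.29 0 -0.28 0"
}}

```text
time: 13.2
tool_pos: [385.2, 9.2, 883.6]
eef_rot: [[-0.812, -0.025, 0.583], [-0.021, 1.0, 0.013], [-0.584, -0.001, -0.812]]
contact_force: [0.1, 0.3, -0.3]
opening: 85.4
```

```bash
python3 o.py
```

```text
13.2 [385.244   9.247 883.557] [ 0.024  0.156  1.228  2.021 -0.001 -0.001] [[-0.812, -0.025, 0.583], [-0.021, 1.0, 0.013], [-0.584, -0.001, -0.812]]
```

>>> {"fn": "carry_out", "kwargs": {
  "commands": "0.162 0 -0.117 0;0.162 0 -0.117 0;0.162 0 -0.117 0;0.162 0 -0.117 0;0.162 0 -0.117 0;0.162 0 -0.117 0"
}}

```text
time: 13.7
tool_pos: [176.6, 4.1, 880.9]
eef_rot: [[-0.802, -0.025, 0.597], [-0.021, 1.0, 0.014], [-0.597, -0.001, -0.802]]
contact_force: [-0.5, 0.1, 1.3]
opening: 85.1
```

>>> {"fn": "carry_out", "kwargs": {
  "commands": "-0.28 0 -0.29 0"
}}

```text
time: 13.78
tool_pos: [187.8, 4.4, 891.4]
eef_rot: [[-0.787, -0.025, 0.616], [-0.02, 1.0, 0.014], [-0.616, -0.001, -0.788]]
contact_force: [0.6, 0.2, 1.5]
opening: 85.2
```

>>> {"fn": "carry_out", "kwargs": {
  "commands": "-0.28 0 -0.29 0"
}}

```text
time: 13.87
tool_pos: [197.0, 4.7, 902.3]
eef_rot: [[-0.77, -0.025, 0.638], [-0.02, 1.0, 0.015], [-0.638, -0.001, -0.77]]
contact_force: [0.6, -0.3, 0.3]
opening: 85.7
```

>>> {"fn": "carry_out", "kwargs": {
  "commands": "-0.28 0 -0.29 0"
}}

```text
time: 13.95
tool_pos: [202.6, 4.8, 912.7]
eef_rot: [[-0.751, -0.025, 0.66], [-0.019, 1.0, 0.015], [-0.66, -0.001, -0.751]]
contact_force: [0.4, -0.2, -0.2]
opening: 85.3
```

>>> {"fn": "carry_out", "kwargs": {
  "commands": "-0.3 0 -0.27 0"
}}

```text
time: 14.03
tool_pos: [207.5, 5.0, 923.0]
eef_rot: [[-0.73, -0.025, 0.683], [-0.019, 1.0, 0.016], [-0.683, -0.001, -0.731]]
contact_force: [0.5, 0.5, -0.0]
opening: 85.4
```

>>> {"fn": "carry_out", "kwargs": {
  "commands": "-0.3 0 -0.27 0"
}}

```text
time: 14.12
tool_pos: [211.3, 5.1, 932.4]
eef_rot: [[-0.709, -0.025, 0.704], [-0.018, 1.0, 0.016], [-0.705, -0.001, -0.71]]
contact_force: [-0.1, 0.2, -0.1]
opening: 85.2
```

>>> {"fn": "carry_out", "kwargs": {
  "commands": "-0.3 0 -0.27 0"
}}

```text
time: 14.2
tool_pos: [213.2, 5.1, 941.3]
eef_rot: [[-0.687, -0.025, 0.726], [-0.018, 1.0, 0.017], [-0.726, -0.001, -0.688]]
contact_force: [0.1, 0.1, 0.6]
opening: 85.2
```

>>> {"fn": "carry_out", "kwargs": {
  "commands": "-0.32 0 -0.25 0"
}}

```text
time: 14.28
tool_pos: [215.2, 5.2, 950.1]
eef_rot: [[-0.664, -0.025, 0.747], [-0.017, 1.0, 0.017], [-0.747, -0.001, -0.665]]
contact_force: [0.4, 0.1, 0.8]
opening: 85.0
```

>>> {"fn": "carry_out", "kwargs": {
  "commands": "-0.32 0 -0.25 0"
}}

```text
time: 14.37
tool_pos: [216.6, 5.3, 958.0]
eef_rot: [[-0.641, -0.025, 0.767], [-0.017, 1.0, 0.018], [-0.767, -0.001, -0.642]]
contact_force: [0.2, -0.3, -0.5]
opening: 85.3
```

```bash
python3 o.py
```

```text
14.3667 [216.577   5.27  957.973] [ 0.025 -0.044  1.28   2.02  -0.001 -0.001] [[-0.641, -0.025, 0.767], [-0.017, 1.0, 0.018], [-0.767, -0.001, -0.642]]
```

>>> {"fn": "carry_out", "kwargs": {
  "commands": "0.077 0 -0.092 0;0.077 0 -0.092 0;0.077 0 -0.092 0;0.077 0 -0.092 0"
}}

```text
time: 14.7
tool_pos: [87.4, 2.0, 944.9]
eef_rot: [[-0.62, -0.024, 0.784], [-0.016, 1.0, 0.018], [-0.784, -0.001, -0.621]]
contact_force: [-2.2, -0.5, 0.8]
opening: 85.2
```

>>> {"fn": "carry_out", "kwargs": {
  "commands": "-0.34 0 -0.22 0"
}}

```text
time: 14.78
tool_pos: [96.5, 0.7, 954.0]
eef_rot: [[-0.6, -0.011, 0.8], [-0.008, 1.0, 0.007], [-0.8, -0.002, -0.6]]
contact_force: [-0.1, -1.8, 0.4]
opening: 85.2
```

>>> {"fn": "carry_out", "kwargs": {
  "commands": "-0.34 0 -0.22 0"
}}

```text
time: 14.87
tool_pos: [108.5, 1.8, 978.9]
eef_rot: [[-0.527, -0.01, 0.85], [-0.015, 1.0, 0.003], [-0.85, -0.011, -0.527]]
contact_force: [1.7, -0.4, 0.4]
opening: 85.5
```

>>> {"fn": "carry_out", "kwargs": {
  "commands": "-0.34 0 -0.2 0"
}}

```text
time: 14.95
tool_pos: [111.6, 7.8, 985.3]
eef_rot: [[-0.513, -0.068, 0.856], [-0.046, 0.998, 0.051], [-0.857, -0.013, -0.515]]
contact_force: [-0.7, 3.6, -1.2]
opening: 85.3
```

>>> {"fn": "carry_out", "kwargs": {
  "commands": "-0.36 0 -0.18 0"
}}

```text
time: 15.03
tool_pos: [112.7, 5.4, 987.0]
eef_rot: [[-0.511, -0.053, 0.858], [-0.035, 0.999, 0.041], [-0.859, -0.009, -0.512]]
contact_force: [0.0, 0.9, 0.2]
opening: 85.2
```

>>> {"fn": "carry_out", "kwargs": {
  "commands": "-0.36 0 -0.16 0"
}}

```text
time: 15.12
tool_pos: [113.9, -1.7, 988.4]
eef_rot: [[-0.506, 0.021, 0.862], [0.006, 1.0, -0.021], [-0.863, -0.006, -0.506]]
contact_force: [-0.0, -2.5, -0.8]
opening: 85.6
```

>>> {"fn": "carry_out", "kwargs": {
  "commands": "-0.36 0 -0.16 0"
}}

```text
time: 15.2
tool_pos: [114.0, 5.0, 988.1]
eef_rot: [[-0.508, -0.049, 0.86], [-0.035, 0.999, 0.036], [-0.861, -0.012, -0.509]]
contact_force: [-0.3, 3.2, -1.4]
opening: 85.5
```

>>> {"fn": "carry_out", "kwargs": {
  "commands": "-0.36 0 -0.16 0"
}}

```text
time: 15.28
tool_pos: [114.4, -0.8, 988.7]
eef_rot: [[-0.505, 0.014, 0.863], [0.003, 1.0, -0.015], [-0.863, -0.005, -0.505]]
contact_force: [0.4, -4.1, 0.0]
opening: 85.7
```

>>> {"fn": "carry_out", "kwargs": {
  "commands": "-0.36 0 -0.16 0"
}}

```text
time: 15.37
tool_pos: [114.1, 5.3, 988.4]
eef_rot: [[-0.506, -0.052, 0.861], [-0.037, 0.999, 0.039], [-0.862, -0.012, -0.508]]
contact_force: [-0.2, 2.8, 0.0]
opening: 85.4
```

```bash
python3 o.py
```

```text
15.3667 [114.073   5.284 988.436] [ 0.061 -0.144  1.344  2.021 -0.014 -0.006] [[-0.506, -0.052, 0.861], [-0.037, 0.999, 0.039], [-0.862, -0.012, -0.508]]
```

Tilt is now about 60° from vertical with jaws level, which is enough to reach under the roof. Next, above canister A.

```bash
cat >> h.py <<'E'
def to(G,tilt=True):
    """shift in tool axes (m) bringing the grasp point to G"""
    s=ctrl.observe(); R=s['eef_rot']; g=s['tool_pos']+R[:,2]*ctrl.grasp_offset
    d=R.T@(np.array(G,float)-g)/1e3; print('grasp',g.round(1),'shift',d.round(4),'rows',np.linalg.norm(d)/.0417); return d
E
python3 - <<'E'
from h import *
to([531,-232.5,200])
E
```

```text
grasp [247.2  11.3 909.9] shift [ 0.4768 -0.2497  0.5951] rows 19.243480598612877
```

>>> {"fn": "carry_out", "kwargs": {
  "commands": "0.28 -0.147 0.35 0;0.28 -0.147 0.35 0;0.28 -0.147 0.35 0;0.28 -0.147 0.35 0;0.28 -0.147 0.35 0;0.28 -0.147 0.35 0;0.28 -0.147 0.35 0;0.28 -0.147 0.35 0;0.28 -0.147 0.35 0;0.28 -0.147 0.35 0;0.28 -0.147 0.35 0;0.28 -0.147 0.35 0"
}}

```text
time: 16.37
tool_pos: [252.3, -122.4, 633.4]
eef_rot: [[-0.508, -0.02, 0.861], [-0.017, 1.0, 0.013], [-0.861, -0.008, -0.509]]
contact_force: [1.0, -1.1, 0.2]
opening: 85.1
```

```bash
python3 o.py
python3 - <<'E'
from h import *
to([531,-232.5,170])
E
```

```text
16.3667 [ 252.324 -122.386  633.394] [-0.7   -0.658 -0.325  0.997  0.6   -0.425] [[-0.508, -0.02, 0.861], [-0.017, 1.0, 0.013], [-0.861, -0.008, -0.509]]
grasp [ 385.5 -120.4  554.7] shift [ 0.2591 -0.1117  0.3195] rows 10.222895822669607
```

>>> {"fn": "carry_out", "kwargs": {
  "commands": "0.259 -0.112 0.32 0;0.259 -0.112 0.32 0;0.259 -0.112 0.32 0;0.259 -0.112 0.32 0;0.259 -0.112 0.32 0;0.259 -0.112 0.32 0;0.259 -0.112 0.32 0;0.259 -0.112 0.32 0;0.259 -0.112 0.32 0;0.259 -0.112 0.32 0;0.259 -0.112 0.32 0;0.259 -0.112 0.32 0"
}}

```text
time: 17.37
tool_pos: [397.7, -233.8, 245.6]
eef_rot: [[-0.515, -0.02, 0.857], [-0.012, 1.0, 0.016], [-0.857, -0.002, -0.515]]
contact_force: [-0.9, 0.0, 0.8]
opening: 85.4
```

```bash
python3 o.py
python3 - <<'E'
from h import *
np.set_printoptions(precision=1,suppress=True)
to([531,-232.5,90])
f=cam('scene'); W=pts(f)
for k in('pot','place_left','place_right','stored0_mid'): print(k,[(np.array(m['pixel']),round(m['confidence'],2),atz(f,*m['pixel'],dict(pot=15,stored0_mid=71).get(k,21))[:2]) for m in ctrl.mark_of('scene',k)])
np.save('scene_d.npy',f,allow_pickle=True)
a=cv2.resize(f['pixels'][140:220,225:335][...,::-1],None,fx=5,fy=5,interpolation=cv2.INTER_CUBIC)
g=cam('wrist'); b=cv2.resize(g['pixels'][...,::-1],(533,400)); 
cv2.imwrite('pics/e.png',cv2.resize(np.hstack([a,np.pad(b,((0,0),(0,0),(0,0)))]),None,fx=.72,fy=.72))
E
```

```text
17.3667 [ 397.677 -233.755  245.612] [-0.677 -0.221 -1.004 -0.118  0.582 -0.409] [[-0.515, -0.02, 0.857], [-0.012, 1.0, 0.016], [-0.857, -0.002, -0.515]]
grasp [ 530.2 -231.2  165.9] shift [ 0.1 -0.   0. ] rows 1.8209575818899126
pot [(array([277.3, 181.3]), 0.6, array([713.8,  37.1]))]
place_left [(array([265.2, 191.7]), 0.8, array([675.1,  67.9])), (array([130.3, 204.4]), 0.35, array([596.2, 444.7])), (array([374.2, 247.6]), 0.22, array([ 542.1, -247.5]))]
place_right [(array([278.9, 194.9]), 0.92, array([669.3,  27.7]))]
stored0_mid [(array([276. , 175.2]), 0.51, array([707.2,  39.8])), (array([288.6, 169.6]), 0.19, array([728. ,   6.6]))]
```

View pics/e.png

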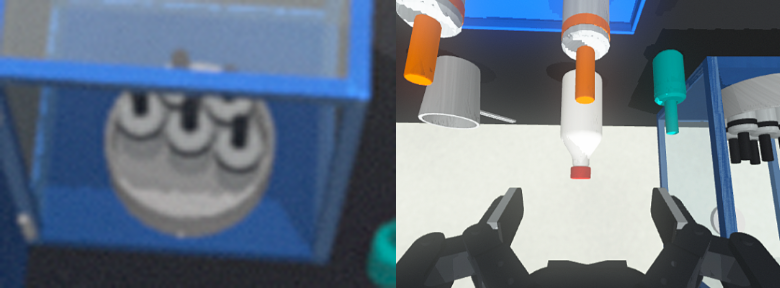

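The wrist view shows canister A's stem centred between the jaws. In the pot, the left, middle and right stems are at (139,100), (189,112) and (240,125), with the front empty. I'll fit the pot's centre and hex angle from the saved depth, without using robot time.

Run:
```python
from h import *
f=np.load('scene_d.npy',allow_pickle=True).item(); W=pts(f)
Q=W[140:220,225:335].reshape(-1,3); Q=Q[(abs(Q[:,0]-700)<90)&(abs(Q[:,1]-35)<90)]
B=Q[(Q[:,2]>77)&(Q[:,2]<86)][:,:2]; S=Q[(Q[:,2]>88)&(Q[:,2]<125)][:,:2]; Rm=Q[(Q[:,2]>57)&(Q[:,2]<63)][:,:2]; O=Q[(Q[:,2]>19)&(Q[:,2]<24)][:,:2]
print(len(B),len(S),len(Rm),len(O),'rim',Rm.min(0),Rm.max(0),'body',B.min(0),B.max(0))
from itertools import product
best=[]
for cx,cy,ph in product(range(680,720,2),range(24,50,2),np.radians(np.arange(0,60,5))):
    for k in range(6):
        a=ph+np.arange(4)*np.pi/3+k*np.pi/3
        C=np.vstack([[cx,cy],np.c_[cx+40*np.cos(a),cy+40*np.sin(a)]])
        db=np.linalg.norm(B[:,None]-C,axis=2).min(1); ds=np.linalg.norm(S[:,None]-C,axis=2).min(1)
        r=np.linalg.norm(Rm-[cx,cy],axis=1)
        sc=np.minimum(np.maximum(db-18,0),10).mean()+.5*np.minimum(np.maximum(ds-7,0),10).mean()+np.minimum(abs(r-63.5),8).mean()
        best.append((sc,cx,cy,np.degrees(a[0])%360))
best.sort()
for b in best[:6]: print(b)
v=np.array(best[:20]); sc,cx,cy,a=best[0]
for d in(240,300): print('empty',d,cx+40*np.cos(np.radians(a+d)),cy+40*np.sin(np.radians(a+d)))
```

```text
312 114 200 331 rim [637.53143076 -31.08846277] [739.69783647  99.92429261] body [676.07270691 -20.18718752] [730.87655158  90.70360728]
(np.float64(2.858991186536483), 702, 34, np.float64(254.99999999999997))
(np.float64(2.9854927869239063), 702, 36, np.float64(254.99999999999997))
(np.float64(2.9871523620278877), 702, 34, np.float64(259.99999999999994))
(np.float64(3.0082102615404254), 704, 34, np.float64(254.99999999999997))
(np.float64(3.1385887866744406), 702, 36, np.float64(259.99999999999994))
(np.float64(3.1499682215515863), 704, 36, np.float64(254.99999999999997))
empty 240 673.7157287525381 62.28427124746189
empty 300 663.3629669484372 23.647238195899195
```

>>> {"fn": "carry_out", "kwargs": {
  "commands": "0.02 0 0.02 0;0.039 0 0.039 0;0.039 0 0.039 0;0.039 0 0.039 0;0.039 0 0.039 0"
}}

```text
time: 18.08
tool_pos: [412.3, -234.6, 198.8]
eef_rot: [[-0.507, -0.021, 0.861], [-0.018, 1.0, 0.013], [-0.862, -0.009, -0.508]]
contact_force: [0.6, 0.7, 0.8]
opening: 85.4
```

```bash
python3 o.py
python3 - <<'E'
from h import *
to([531,-232.5,90])
E
```

```text
18.0833 [ 412.308 -234.631  198.785] [-0.656 -0.108 -1.061 -0.308  0.565 -0.394] [[-0.507, -0.021, 0.861], [-0.018, 1.0, 0.013], [-0.862, -0.009, -0.508]]
grasp [ 545.6 -232.6  120.3] shift [0.0335 0.0007 0.0028] rows 0.8054027612467202
```

>>> {"fn": "carry_out", "kwargs": {
  "commands": "0.034 0.001 0.003 0;0.034 0.001 0.003 0;0.034 0.001 0.003 0;0.034 0.001 0.003 0"
}}

```text
time: 18.42
tool_pos: [397.9, -234.5, 168.2]
eef_rot: [[-0.507, -0.02, 0.862], [-0.018, 1.0, 0.013], [-0.862, -0.009, -0.507]]
contact_force: [0.3, -0.8, 0.7]
opening: 85.0
```

Run:
```python
from h import *
to([531,-232.5,90])
```

```text
grasp [ 531.2 -232.5   89.7] shift [-0.0002  0.     -0.0003] rows 0.008817545147578107
```

>>> {"fn": "carry_out", "kwargs": {
  "commands": "0 0 0 0;0 0 0 0;0 0 0 0;0 0 0 0;0 0 0 0;0 0 0 0;0 0 0 0;0 0 0 0",
  "gripper": 1,
  "grip_force": 40
}}

```text
time: 19.08
tool_pos: [397.4, -234.0, 166.4]
eef_rot: [[-0.509, -0.021, 0.861], [-0.017, 1.0, 0.014], [-0.861, -0.008, -0.509]]
contact_force: [-0.1, 0.2, 0.2]
opening: 12.8
```

>>> {"fn": "carry_out", "kwargs": {
  "commands": "-0.017 0 -0.01 0;-0.043 0 -0.025 0;-0.078 -0.001 -0.046 0;-0.078 -0.001 -0.046 0;-0.078 -0.001 -0.046 0;-0.078 -0.001 -0.046 0"
}}

```text
time: 19.58
tool_pos: [397.1, -234.0, 256.3]
eef_rot: [[-0.509, -0.02, 0.86], [-0.017, 1.0, 0.013], [-0.86, -0.008, -0.509]]
contact_force: [-1.6, 0.2, -1.6]
opening: 12.8
```

```bash
python3 o.py
python3 - <<'E'
from h import *
g=cam('wrist'); cv2.imwrite('pics/f.png',g['pixels'][...,::-1])
to([540,30,170]); to([500,63,190])
E
```

```text
19.5833 [ 397.075 -234.     256.347] [-0.679 -0.239 -0.992 -0.097  0.583 -0.41 ] [[-0.509, -0.02, 0.86], [-0.017, 1.0, 0.013], [-0.86, -0.008, -0.509]]
grasp [ 529.8 -231.6  176.1] shift [-0.0041  0.2613  0.0157] rows 6.27874175388695
grasp [ 529.8 -231.6  176.1] shift [-0.0014  0.295  -0.0285] rows 7.107323728318515
```

View pics/f.png

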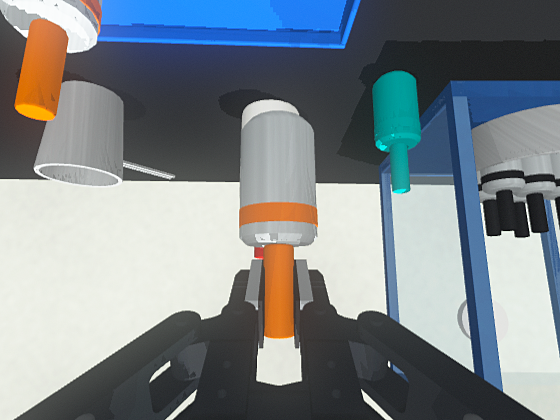

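The canister is held upright by its stem. Moving it in front of the pot.

>>> {"fn": "carry_out", "kwargs": {
  "commands": "0 0.295 0.01 0;0 0.295 0.01 0;0 0.295 0.01 0;0 0.295 0.01 0;0 0.295 0.01 0;0 0.295 0.01 0;0 0.295 0.01 0;0 0.295 0.01 0;0 0.295 0.01 0;0 0.295 0.01 0"
}}

```text
time: 20.47
tool_pos: [399.3, 61.3, 247.4]
eef_rot: [[-0.512, -0.023, 0.859], [-0.019, 1.0, 0.015], [-0.859, -0.009, -0.512]]
contact_force: [0.3, -0.4, -0.9]
opening: 12.7
```

```bash
python3 o.py
python3 - <<'E'
from h import *
to([674.7,63.1,168])
E
```

```text
20.4667 [399.349  61.316 247.394] [ 0.199 -0.417 -1.149 -0.187 -0.156  0.084] [[-0.512, -0.023, 0.859], [-0.019, 1.0, 0.015], [-0.859, -0.009, -0.512]]
grasp [532.2  63.6 168.1] shift [-0.0729 -0.0038  0.1224] rows 3.4178319432860182
```

>>> {"fn": "carry_out", "kwargs": {
  "commands": "-0.02 -0.001 0.035 0;-0.036 -0.002 0.061 0;-0.054 -0.003 0.092 0;-0.073 -0.004 0.122 0;-0.073 -0.004 0.122 0;-0.073 -0.004 0.122 0;-0.073 -0.004 0.122 0"
}}

```text
time: 21.05
tool_pos: [541.9, 57.0, 248.3]
eef_rot: [[-0.512, -0.016, 0.859], [-0.015, 1.0, 0.009], [-0.859, -0.008, -0.512]]
contact_force: [-0.6, 0.4, -1.1]
opening: 12.6
```

```bash
python3 o.py
python3 - <<'E'
from h import *
to([674.7,63.1,150]);to([674.7,63.1,108])
f=cam('scene'); g=cam('wrist'); np.save('wr.npy',g,allow_pickle=True)
a=cv2.resize(f['pixels'][140:220,225:335][...,::-1],(467,340),interpolation=cv2.INTER_CUBIC); b=cv2.resize(g['pixels'][...,::-1],(453,340))
h=np.hstack([a,b]); cv2.imwrite('pics/g.png',cv2.resize(h,(800,296)))
E
```

```text
21.05 [541.885  57.003 248.292] [ 0.127 -0.084 -0.932 -0.307 -0.1    0.05 ] [[-0.512, -0.016, 0.859], [-0.015, 1.0, 0.009], [-0.859, -0.008, -0.512]]
grasp [674.7  58.5 169. ] shift [0.0163 0.0048 0.0098] rows 0.4700039743182478
grasp [674.7  58.5 169. ] shift [0.0524 0.0052 0.0313] rows 1.4680553732612067
```

View pics/g.png

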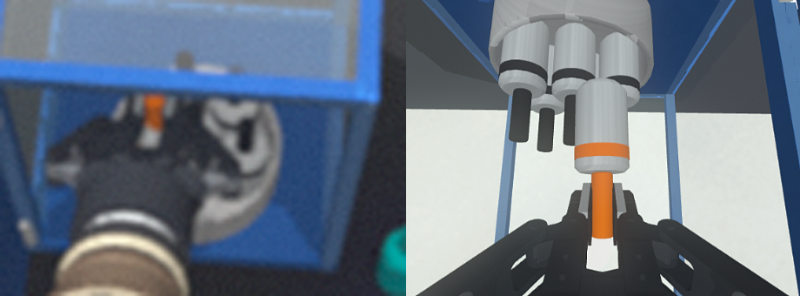

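The wrist view shows the held canister clear of the pot's stored five. I'll refine the hex fit from this close-up depth.

```bash
cat > fit.py <<'E'
from h import *
from scipy.optimize import minimize
def fit(g,x0=(702.5,34.3,np.radians(255)),held=None):
    W=pts(g); hsv=cv2.cvtColor(g['pixels'],cv2.COLOR_RGB2HSV)
    Q=W.reshape(-1,3); blk=(hsv[...,2]<70).reshape(-1)
    k=(np.hypot(Q[:,0]-702,Q[:,1]-34)<80)
    if held is not None: k&=np.hypot(Q[:,0]-held[0],Q[:,1]-held[1])>26
    Q=Q[k]; blk=blk[k]
    B=Q[(Q[:,2]>66)&(Q[:,2]<79)][:,:2]; S=Q[blk&(Q[:,2]>90)&(Q[:,2]<118)][:,:2]
    R=Q[(Q[:,2]>30)&(Q[:,2]<56)][:,:2]; R=R[np.hypot(*(R-[702,34]).T)>59]
    print('n',len(B),len(S),len(R))
    def C(p): a=p[2]+np.arange(4)*np.pi/3; return np.vstack([[p[0],p[1]],np.c_[p[0]+40*np.cos(a),p[1]+40*np.sin(a)]])
    def cost(p):
        c=C(p); db=abs(np.linalg.norm(B[:,None]-c,axis=2).min(1)-18); ds=abs(np.linalg.norm(S[:,None]-c,axis=2).min(1)-7)
        return np.minimum(db,6).mean()+(np.minimum(ds,6).mean() if len(S) else 0)
    r=minimize(cost,x0,method='Nelder-Mead',options=dict(initial_simplex=np.array(x0)+np.array([[0,0,0],[5,0,0],[0,5,0],[0,0,.2]])))
    p=r.x; print('hex',p[:2].round(1),np.degrees(p[2]).round(1),r.fun)
    rc=minimize(lambda q:np.minimum(abs(np.hypot(*(R-q).T)-66),5).mean(),p[:2],method='Nelder-Mead'); print('pot',rc.x.round(1),rc.fun)
    for q in(p[:2],rc.x):
        for d in(240,300): a=p[2]+np.radians(d); print('empty',(q+40*np.array([np.cos(a),np.sin(a)])).round(1))
    # each stored body: circle fit
    for c in C(p):
        b=B[np.linalg.norm(B-c,axis=1)<24]
        if len(b)>15: q=minimize(lambda q:np.minimum(abs(np.hypot(*(b-q).T)-18),4).mean(),c,method='Nelder-Mead'); print('body',q.x.round(1),round(q.fun,2),len(b))
    return B,S
if __name__=='__main__': fit(np.load('wr.npy',allow_pickle=True).item(),held=(674.7,58.5))
E
python3 fit.py
```

```text
n 3281 1919 5549
hex [704.7  35.4] 255.8 0.9047768654377074
pot [705.   35.4] 0.6310264166772347
empty [676.   63.3]
empty [666.2  24.5]
empty [676.3  63.3]
empty [666.5  24.5]
body [704.8  35.3] 1.11 786
body [694.8  -3.4] 0.77 1858
body [733.6   7.5] 0.58 368
body [714.3  74. ] 0.44 566
```

Run:
```python
from h import *
from scipy.optimize import minimize
g=np.load('wr.npy',allow_pickle=True).item(); W=pts(g).reshape(-1,3)
for lo,hi,r in((95,110,18),(115,130,18),(133,142,18),(175,190,7)):
    b=W[(W[:,2]>lo)&(W[:,2]<hi)]; b=b[np.hypot(b[:,0]-675,b[:,1]-58.5)<26]
    if r==7: b=b[abs(b[:,1]-58.5)<6]
    q=minimize(lambda q:np.minimum(abs(np.hypot(*(b[:,:2]-q).T)-r),4).mean(),[675,58.5],method='Nelder-Mead'); print(lo,q.x.round(1),round(q.fun,2),len(b))
b=W[np.hypot(W[:,0]-675,W[:,1]-58.5)<18]; b=b[b[:,2]>75]; print(np.percentile(b[:,2],[.5,2,50,98]))
```

```text
95 [677.1  58.5] 0.38 2297
115 [677.2  58.9] 0.39 2517
133 [676.9  59.1] 0.45 1651
175 [677.3  60. ] 0.88 813
[ 87.66802199  91.2082502  133.59089006 184.0087824 ]
```

>>> {"fn": "carry_out", "kwargs": {
  "commands": "0.001 0.004 -0.001 0;0.001 0.004 -0.001 0;0.014 0.005 0.007 0;0.027 0.005 0.014 0;0.04 0.005 0.022 0;0.047 0.005 0.026 0;0.05 0.005 0.028 0;0.05 0.005 0.028 0;0.05 0.005 0.028 0"
}}

```text
time: 21.9
tool_pos: [540.6, 64.5, 193.2]
eef_rot: [[-0.509, -0.021, 0.861], [-0.017, 1.0, 0.014], [-0.861, -0.008, -0.509]]
contact_force: [0.6, -0.3, -1.5]
opening: 12.7
```

```bash
python3 o.py
python3 - <<'E'
from h import *
print(ctrl.observe()['contact_force']); to([674.7,63.1,100])
E
```

```text
21.9 [540.589  64.522 193.222] [ 0.143  0.018 -1.004 -0.484 -0.109  0.056] [[-0.509, -0.021, 0.861], [-0.017, 1.0, 0.014], [-0.861, -0.008, -0.509]]
[ 0.63847579 -0.26354073 -1.46026661]
grasp [673.7  66.7 114.5] shift [ 0.012  -0.0035  0.0082] rows 0.3589303702146734
```

>>> {"fn": "carry_out", "kwargs": {
  "commands": "0 -0.0035 0 0;0 -0.0035 0 0;0.003 -0.0035 0.0015 0;0.005 -0.0035 0.003 0;0.005 -0.0035 0.003 0;0.005 -0.0035 0.003 0"
}}

```text
time: 22.4
tool_pos: [540.7, 60.7, 186.7]
eef_rot: [[-0.509, -0.021, 0.86], [-0.017, 1.0, 0.014], [-0.86, -0.008, -0.51]]
contact_force: [-0.2, 0.1, -1.2]
opening: 12.1
```

Run:
```python
from h import *
print(ctrl.observe()['contact_force']); to([674,63,106])
```

```text
[-0.22634138  0.11545175 -1.20847515]
grasp [673.8  62.8 107.9] shift [0.0015 0.0002 0.0011] rows 0.04533635759214278
```

Still carrying its weight; lowering 1.5–2 mm at a time until it touches.

>>> {"fn": "carry_out", "kwargs": {
  "commands": "0.0015 0 0.001 0;0.0015 0 0.001 0;0.0015 0 0.001 0"
}}

```text
time: 22.65
tool_pos: [540.9, 60.8, 185.1]
eef_rot: [[-0.509, -0.021, 0.86], [-0.017, 1.0, 0.014], [-0.86, -0.008, -0.509]]
contact_force: [0.5, 0.7, -1.3]
opening: 12.8
```

>>> {"fn": "carry_out", "kwargs": {
  "commands": "0.001 0 0.0005 0;0.001 0 0.0005 0;0.001 0 0.0005 0"
}}

```text
time: 22.9
tool_pos: [540.9, 60.7, 184.1]
eef_rot: [[-0.509, -0.021, 0.861], [-0.017, 1.0, 0.014], [-0.861, -0.008, -0.509]]
contact_force: [0.9, 0.0, 0.1]
opening: 12.5
```

Run:
```python
from h import *
print(ctrl.observe()['contact_force']); to([674,63,106])
```

```text
[0.89271729 0.04954815 0.07768015]
grasp [674.   62.8 105.3] shift [-0.0006  0.0002 -0.0003] rows 0.017140681450626326
```

>>> {"fn": "carry_out", "kwargs": {
  "commands": "0 0 0 0;0 0 0 0;0 0 0 0;0 0 0 0;0 0 -0.02 0;0 0 -0.05 0;0 0 -0.09 0;0 0 -0.13 0;0 0 -0.13 0",
  "gripper": 0.35
}}

```text
time: 23.65
tool_pos: [425.0, 58.6, 256.1]
eef_rot: [[-0.499, -0.021, 0.866], [-0.016, 1.0, 0.015], [-0.866, -0.006, -0.5]]
contact_force: [0.7, -0.2, 0.9]
opening: 27.8
```

Run:
```python
from h import *
print(ctrl.observe()['opening']);to([505.5,-330.5,170])
g=cam('wrist'); np.save('wr2.npy',g,allow_pickle=True); cv2.imwrite('pics/h.png',g['pixels'][...,::-1])
from fit import fit
fit(g,held=(676,63))
```

```text
27.762234439758203
grasp [559.   60.9 178.8] shift [ 0.0406 -0.3901 -0.0477] rows 9.475534929707747
n 1280 652 4175
hex [704.8  35.2] 255.7 0.945027164069512
pot [704.9  35.3] 0.49701954868041004
empty [676.1  63.1]
empty [666.3  24.4]
empty [676.3  63.3]
empty [666.4  24.5]
body [704.8  35.1] 0.91 383
body [694.9  -3.5] 0.77 676
body [733.5   7. ] 0.62 107
body [744.2  49.3] 0.95 45
body [714.6  74.2] 0.74 177
```

View pics/h.png

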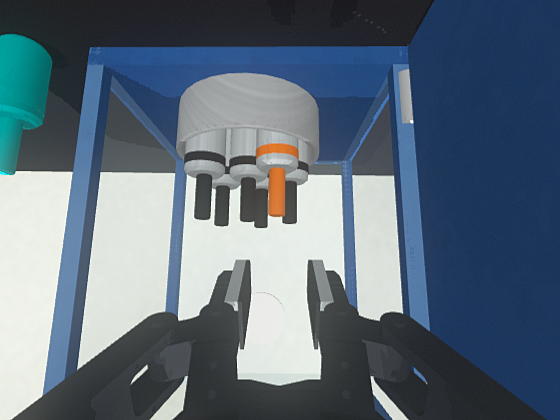

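Canister A stands upright in the left place at (277,185), with the others undisturbed. Now canister B.

>>> {"fn": "carry_out", "kwargs": {
  "commands": "0.04 -0.39 -0.048 0;0.04 -0.39 -0.048 0;0.04 -0.39 -0.048 0;0.04 -0.39 -0.048 0;0.04 -0.39 -0.048 0;0.04 -0.39 -0.048 0;0.04 -0.39 -0.048 0;0.04 -0.39 -0.048 0;0.04 -0.39 -0.048 0;0.04 -0.39 -0.048 0;0.04 -0.39 -0.048 0;0.04 -0.39 -0.048 0",
  "gripper": -1
}}

```text
time: 24.7
tool_pos: [375.3, -334.2, 241.9]
eef_rot: [[-0.51, -0.018, 0.86], [-0.014, 1.0, 0.012], [-0.86, -0.006, -0.51]]
contact_force: [0.6, 0.5, 0.2]
opening: 85.4
```

```bash
python3 o.py
python3 - <<'E'
from h import *
from scipy.optimize import minimize
g=cam('wrist'); W=pts(g).reshape(-1,3)
c=np.array([505.5,-330.5])
for lo,hi,r in((20,40,18),(45,60,18),(70,100,7)):
    b=W[(W[:,2]>lo)&(W[:,2]<hi)]; b=b[np.hypot(*(b[:,:2]-c).T)<(26 if r>7 else 15)]
    if len(b)>20:
        q=minimize(lambda q:np.minimum(abs(np.hypot(*(b[:,:2]-q).T)-r),4).mean(),c,method='Nelder-Mead'); print(lo,q.x.round(1),round(q.fun,2),len(b))
to([505.5,-330.5,130]);to([506,-330.5,90])
E
```

```text
24.7 [ 375.343 -334.166  241.932] [-0.893 -0.093 -0.885 -0.025  0.744 -0.585] [[-0.51, -0.018, 0.86], [-0.014, 1.0, 0.012], [-0.86, -0.006, -0.51]]
20 [ 507.5 -332.4] 0.34 1870
45 [ 507.2 -332.4] 0.4 2033
70 [ 507.3 -332.3] 0.38 1713
grasp [ 508.4 -330.7  162.9] shift [0.0297 0.0004 0.0143] rows 0.7916074160689704
grasp [ 508.4 -330.7  162.9] shift [0.0639 0.0006 0.0352] rows 1.7487854658930797
```

>>> {"fn": "carry_out", "kwargs": {
  "commands": "0.017 -0.001 0.009 0;0.034 -0.001 0.018 0;0.05 -0.001 0.027 0;0.064 -0.001 0.036 0;0.064 -0.001 0.036 0;0.064 -0.001 0.036 0;0.064 -0.001 0.036 0"
}}

```text
time: 25.33
tool_pos: [374.3, -333.4, 170.7]
eef_rot: [[-0.508, -0.022, 0.861], [-0.018, 1.0, 0.015], [-0.861, -0.008, -0.509]]
contact_force: [0.7, -0.4, -0.7]
opening: 85.4
```

Run:
```python
from h import *
print(ctrl.observe()['contact_force']);to([507,-332.4,90])
```

```text
[ 0.67386351 -0.42960763 -0.65401915]
grasp [ 507.5 -331.1   92.1] shift [ 0.002  -0.0012  0.0006] rows 0.059232600576405815
```

>>> {"fn": "carry_out", "kwargs": {
  "commands": "0.002 -0.001 0.001 0;0.002 -0.001 0.001 0;0.002 -0.001 0.001 0;0.002 -0.001 0.001 0;0.002 -0.001 0.001 0;0.002 -0.001 0.001 0;0.002 -0.001 0.001 0;0.002 -0.001 0.001 0;0.002 -0.001 0.001 0",
  "gripper": 1,
  "grip_force": 40
}}

```text
time: 26.08
tool_pos: [373.7, -335.0, 168.1]
eef_rot: [[-0.508, -0.021, 0.861], [-0.018, 1.0, 0.014], [-0.861, -0.008, -0.509]]
contact_force: [-0.3, 0.0, 3.0]
opening: 12.7
```

>>> {"fn": "carry_out", "kwargs": {
  "commands": "-0.017 0 -0.01 0;-0.043 0 -0.025 0;-0.074 -0.001 -0.044 0;-0.074 -0.001 -0.044 0;-0.074 -0.001 -0.044 0;-0.074 -0.001 -0.044 0"
}}

```text
time: 26.58
tool_pos: [373.1, -334.9, 253.2]
eef_rot: [[-0.51, -0.02, 0.86], [-0.017, 1.0, 0.013], [-0.86, -0.007, -0.51]]
contact_force: [0.4, 0.3, -3.0]
opening: 12.6
```

Run:
```python
from h import *
s=ctrl.observe();print(s['contact_force'],s['opening'],s['eef_rot'][:,2]);to([530,24.5,172]);to([665.5,24.5,172])
```

```text
[ 0.3865837   0.32698997 -3.00071183] 12.569124485568226 [ 0.86009663  0.01348008 -0.50995301]
grasp [ 506.2 -332.8  174.3] shift [-0.0161  0.3568  0.0265] rows 8.588724055041862
grasp [ 506.2 -332.8  174.3] shift [-0.0852  0.3541  0.143 ] rows 9.383037047082295
```

>>> {"fn": "carry_out", "kwargs": {
  "commands": "-0.016 0.357 0.026 0;-0.016 0.357 0.026 0;-0.016 0.357 0.026 0;-0.016 0.357 0.026 0;-0.016 0.357 0.026 0;-0.016 0.357 0.026 0;-0.016 0.357 0.026 0;-0.016 0.357 0.026 0;-0.016 0.357 0.026 0;-0.016 0.357 0.026 0;-0.016 0.357 0.026 0;-0.016 0.357 0.026 0"
}}

```text
time: 27.58
tool_pos: [396.0, 22.4, 249.7]
eef_rot: [[-0.512, -0.021, 0.859], [-0.018, 1.0, 0.014], [-0.859, -0.008, -0.512]]
contact_force: [0.1, -0.6, -1.0]
opening: 12.6
```

Run:
```python
from h import *
s=ctrl.observe();print(s['contact_force'],s['opening'],s['eef_rot'][:,2]);to([665,24.3,170])
```

```text
[ 0.10075398 -0.57409375 -0.97307848] 12.618331172786425 [ 0.85872614  0.01407534 -0.51224145]
grasp [528.8  24.6 170.4] shift [-0.0693 -0.0032  0.1171] rows 3.2650785233411574
```

>>> {"fn": "carry_out", "kwargs": {
  "commands": "-0.017 -0.001 0.029 0;-0.035 -0.001 0.058 0;-0.052 -0.002 0.088 0;-0.069 -0.003 0.117 0;-0.069 -0.003 0.117 0;-0.069 -0.003 0.117 0;-0.069 -0.003 0.117 0;-0.069 -0.003 0.117 0"
}}

```text
time: 28.25
tool_pos: [531.4, 20.8, 250.4]
eef_rot: [[-0.511, -0.018, 0.86], [-0.016, 1.0, 0.012], [-0.86, -0.008, -0.511]]
contact_force: [-0.8, 0.1, -1.1]
opening: 13.0
```

```bash
cat > held.py <<'E'
from h import *
from scipy.optimize import minimize
s=ctrl.observe(); g0=s['tool_pos']+s['eef_rot'][:,2]*ctrl.grasp_offset; print(g0,s['contact_force'])
g=cam('wrist'); W=pts(g).reshape(-1,3)
for lo,hi in((100,110),(118,130),(132,140)):
    b=W[(W[:,2]>lo)&(W[:,2]<hi)]; b=b[np.hypot(b[:,0]-g0[0],b[:,1]-g0[1])<24]
    q=minimize(lambda q:np.minimum(abs(np.hypot(*(b[:,:2]-q).T)-18),4).mean(),g0[:2],method='Nelder-Mead'); print(lo,q.x.round(1),round(q.fun,2),len(b))
from fit import fit
fit(g,held=g0[:2])
b=W[np.hypot(W[:,0]-676,W[:,1]-63)<20]; b=b[(b[:,2]>66)&(b[:,2]<80)]
q=minimize(lambda q:np.minimum(abs(np.hypot(*(b[:,:2]-q).T)-18),4).mean(),[676,63],method='Nelder-Mead'); print('A',q.x.round(1),round(q.fun,2),len(b))
E
python3 held.py
```

```text
[664.32855289  22.66432597 171.30594592] [-0.75654299  0.13666375 -1.10214306]
100 [665.   22.9] 0.39 1564
118 [665.1  23. ] 0.39 2067
132 [664.6  23.1] 0.42 1505
n 2993 927 6129
hex [704.8  35.4] 255.7 3.5157071074127626
pot [705.   35.4] 0.7210122535417458
empty [676.2  63.3]
empty [666.3  24.5]
empty [676.4  63.3]
empty [666.5  24.6]
body [704.3  34.7] 1.47 361
body [694.9  -3.3] 0.5 771
body [743.3  46. ] 0.46 169
body [714.8  74.2] 1.26 487
A [676.4  61.7] 0.58 1996
```

>>> {"fn": "carry_out", "kwargs": {
  "commands": "-0.0005 0.001 0.001 0;-0.0005 0.001 0.001 0;-0.0005 0.001 0.001 0;-0.0005 0.001 0.001 0"
}}

```text
time: 28.63
tool_pos: [533.3, 23.2, 251.8]
eef_rot: [[-0.508, -0.021, 0.861], [-0.017, 1.0, 0.014], [-0.861, -0.008, -0.508]]
contact_force: [0.1, 0.8, -0.7]
opening: 12.8
```

```bash
python3 o.py
python3 - <<'E'
from h import *
to([665.3,23.9,120])
E
```

```text
28.6333 [533.329  23.224 251.774] [ 0.05  -0.113 -0.951 -0.304 -0.029  0.008] [[-0.508, -0.021, 0.861], [-0.017, 1.0, 0.014], [-0.861, -0.008, -0.508]]
grasp [666.5  25.4 173.1] shift [ 0.0464 -0.001   0.0259] rows 1.2746544158780138
```

>>> {"fn": "carry_out", "kwargs": {
  "commands": "0.001 -0.0015 -0.001 0;0.001 -0.0015 -0.001 0;0.012 -0.001 0.006 0;0.024 -0.001 0.013 0;0.036 -0.001 0.02 0;0.046 -0.001 0.026 0;0.046 -0.001 0.026 0;0.046 -0.001 0.026 0;0.046 -0.001 0.026 0"
}}

```text
time: 29.38
tool_pos: [533.0, 21.7, 199.3]
eef_rot: [[-0.508, -0.021, 0.861], [-0.017, 1.0, 0.014], [-0.861, -0.008, -0.508]]
contact_force: [-0.5, 0.6, -0.2]
opening: 13.0
```

```bash
python3 o.py
python3 - <<'E'
from h import *
print(ctrl.observe()['contact_force'])
to([665.3,23.9,107.5])
E
```

```text
29.3833 [532.971  21.698 199.319] [ 0.047 -0.016 -1.02  -0.47  -0.027  0.006] [[-0.508, -0.021, 0.861], [-0.017, 1.0, 0.014], [-0.861, -0.008, -0.508]]
[-0.54596701  0.63226526 -0.19462641]
grasp [666.2  23.8 120.7] shift [0.0118 0.0002 0.0059] rows 0.3171604776834931
```

>>> {"fn": "carry_out", "kwargs": {
  "commands": "0.004 0 0.002 0;0.008 0 0.004 0;0.012 0 0.006 0;0.012 0 0.006 0;0.012 0 0.006 0"
}}

```text
time: 29.8
tool_pos: [531.8, 21.5, 185.3]
eef_rot: [[-0.509, -0.02, 0.861], [-0.017, 1.0, 0.014], [-0.861, -0.008, -0.509]]
contact_force: [0.9, 0.1, -1.0]
opening: 12.3
```

>>> {"fn": "carry_out", "kwargs": {
  "commands": "0.001 0 0.0005 0;0.001 0 0.0005 0;0.001 0 0.0005 0"
}}

```text
time: 30.05
tool_pos: [532.0, 21.5, 185.0]
eef_rot: [[-0.507, -0.02, 0.862], [-0.017, 1.0, 0.014], [-0.862, -0.008, -0.507]]
contact_force: [-0.9, -0.8, 3.6]
opening: 12.6
```

Run:
```python
from h import *
print(ctrl.observe()['contact_force'])
to([665.3,23.9,106.4])
```

```text
[-0.90675979 -0.80642089  3.60016861]
grasp [665.3  23.6 106.5] shift [0.0001 0.0003 0.    ] rows 0.007596589457479507
```

>>> {"fn": "carry_out", "kwargs": {
  "commands": "0 0 0 0;0 0 0 0;0 0 0 0;0 0 0 0;0 0 -0.02 0;0 0 -0.05 0;0 0 -0.09 0;0 0 -0.13 0;0 0 -0.13 0;0 0 -0.13 0",
  "gripper": 0.35
}}

```text
time: 30.88
tool_pos: [418.5, 19.7, 253.8]
eef_rot: [[-0.502, -0.021, 0.865], [-0.017, 1.0, 0.014], [-0.865, -0.008, -0.502]]
contact_force: [0.5, 0.7, 0.1]
opening: 27.7
```

```bash
python3 o.py
python3 - <<'E'
from h import *
g=cam('wrist'); np.save('wr3.npy',g,allow_pickle=True); cv2.imwrite('pics/i.png',g['pixels'][...,::-1])
f=cam('top'); np.save('top3.npy',f,allow_pickle=True)
to([500,0,180])
E
```

```text
30.8833 [418.505  19.75  253.753] [ 0.058 -0.389 -1.129 -0.214 -0.036  0.012] [[-0.502, -0.021, 0.865], [-0.017, 1.0, 0.014], [-0.865, -0.008, -0.502]]
grasp [553.1  21.9 171.9] shift [ 0.0204 -0.0209 -0.0501] rows 1.390578318870271
```

View pics/i.png

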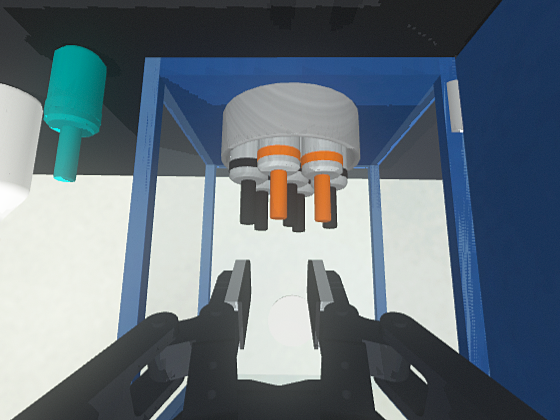

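Both orange canisters stand in their places, at (277,190) and (322,190), with all stems upright. Next I'll check the fit offline and route over the open door to its outer side.

Run:
```python
from h import *
from scipy.optimize import minimize
g=np.load('wr3.npy',allow_pickle=True).item(); W=pts(g).reshape(-1,3)
for n,c in(('A',[676.3,63.3]),('B',[666.3,24.5])):
  for lo,hi,r,m in((64,78,18,22),(90,118,7,11)):
    b=W[np.hypot(*(W[:,:2]-c).T)<m]; t=b[:,2]; b=b[(t>lo)&(t<hi)]
    q=minimize(lambda q:np.minimum(abs(np.hypot(*(b[:,:2]-q).T)-r),4).mean(),c,method='Nelder-Mead'); print(n,lo,q.x.round(1),round(q.fun,2),'top',np.nanpercentile(t,99).round(1))
W=pts(np.load('top3.npy',allow_pickle=True).item()).reshape(-1,3)
b=W[(W[:,2]>290)&(W[:,2]<300)&(W[:,0]>370)&(W[:,0]<600)&(abs(W[:,1]-165)<40)]; print('door top',len(b))
if len(b): print(np.polyfit(b[:,0],b[:,1],1), b.min(0),b.max(0))
b=W[(W[:,2]>270)&(W[:,2]<290)&(abs(W[:,0]-420)<30)&(abs(W[:,1]-205)<25)]; print('handle',len(b),b.mean(0) if len(b) else '')
to([440,22,335])
```

```text
A 64 [676.2  61.4] 0.46 top 121.0
A 90 [676.5  61.6] 0.42 top 121.2
B 64 [665.6  23.8] 0.76 top 121.1
B 90 [665.8  23.6] 0.41 top 121.3
door top 418
[1.64082272e-02 1.52890822e+02] [387.23686508 152.92662431 290.08042189] [599.22932677 170.11374716 299.99343659]
handle 20 [417.67659942 201.62137483 281.70256166]
grasp [553.1  21.9 171.9] shift [-0.083   0.0011 -0.1802] rows 4.758779728355605
```

>>> {"fn": "carry_out", "kwargs": {
  "commands": "-0.083 0 -0.18 0;-0.083 0 -0.18 0;-0.083 0 -0.18 0;-0.083 0 -0.18 0;-0.083 0 -0.18 0;-0.083 0.08 -0.18 0;-0.083 0.25 -0.18 0;-0.083 0.25 -0.18 0;-0.083 0.25 -0.18 0;-0.083 0.25 -0.18 0;-0.083 0.25 -0.18 0;-0.083 0.25 -0.18 0",
  "gripper": 1
}}

```text
time: 31.98
tool_pos: [302.1, 273.4, 408.8]
eef_rot: [[-0.511, -0.024, 0.859], [-0.022, 1.0, 0.014], [-0.859, -0.012, -0.511]]
contact_force: [1.3, 0.6, 0.2]
opening: 0.1
```

```bash
python3 o.py
python3 - <<'E'
from h import *
to([424,272,195])
E
```

```text
31.9833 [302.112 273.443 408.789] [ 0.943 -0.437 -0.72   0.499 -0.757  0.584] [[-0.511, -0.024, 0.859], [-0.022, 1.0, 0.014], [-0.859, -0.012, -0.511]]
grasp [435.  275.6 329.7] shift [ 0.1214 -0.0017  0.0594] rows 3.2413572948179907
```

>>> {"fn": "carry_out", "kwargs": {
  "commands": "0.04 0 0.02 0;0.08 0 0.04 0;0.121 -0.002 0.059 0;0.121 -0.002 0.059 0;0.121 -0.002 0.059 0;0.121 -0.02 0.059 0;0.121 -0.03 0.059 0;0.121 -0.03 0.059 0"
}}

```text
time: 32.65
tool_pos: [292.4, 236.9, 277.6]
eef_rot: [[-0.509, -0.019, 0.861], [-0.017, 1.0, 0.012], [-0.861, -0.008, -0.509]]
contact_force: [1.0, -0.4, -0.1]
opening: -0.1
```

```bash
python3 o.py
python3 - <<'E'
from h import *
s=ctrl.observe(); R=s['eef_rot']; g=s['tool_pos']+R[:,2]*ctrl.grasp_offset; print(g,s['contact_force'])
H=np.array([621,156])
for i,th in enumerate(np.linspace(1.5,.5,12)):
    a=np.radians(-88)-th; u=np.array([np.cos(a),np.sin(a)]); n=np.array([u[1],-u[0]])
    p=H+203*u+(50+22)*n+[3,0]; d=R.T@(np.array([*p,195])-g)/1e3
    print('%.3f %.3f %.3f 0;'%tuple(d),p.round(0))
E
```

```text
32.65 [292.374 236.906 277.585] [ 0.899 -0.443 -1.027  0.167 -0.729  0.547] [[-0.509, -0.019, 0.861], [-0.017, 1.0, 0.012], [-0.861, -0.008, -0.509]]
[425.50141011 238.71564231 198.80745275] [ 0.99672628 -0.42790528 -0.05538204]
0.009 -0.032 -0.008 0; [415. 206.]
0.012 -0.051 -0.011 0; [411. 187.]
0.013 -0.071 -0.013 0; [409. 167.]
0.013 -0.090 -0.014 0; [409. 148.]
0.013 -0.110 -0.012 0; [410. 128.]
0.011 -0.129 -0.010 0; [414. 109.]
0.009 -0.148 -0.005 0; [419.  90.]
0.006 -0.167 0.000 0; [426.  72.]
0.002 -0.185 0.007 0; [434.  54.]
-0.003 -0.202 0.016 0; [444.  37.]
-0.008 -0.218 0.025 0; [456.  22.]
-0.015 -0.233 0.036 0; [469.   7.]
```

>>> {"fn": "carry_out", "kwargs": {
  "commands": "0.005 -0.016 -0.004 0;0.009 -0.032 -0.008 0;0.012 -0.051 -0.011 0;0.013 -0.071 -0.013 0;0.013 -0.09 -0.014 0;0.013 -0.11 -0.012 0;0.011 -0.129 -0.01 0;0.009 -0.148 -0.005 0;0.006 -0.167 0 0;0.002 -0.185 0.007 0;-0.003 -0.202 0.016 0;-0.008 -0.218 0.025 0"
}}

```text
time: 33.65
tool_pos: [322.6, 18.8, 275.2]
eef_rot: [[-0.506, -0.02, 0.862], [-0.016, 1.0, 0.014], [-0.862, -0.007, -0.506]]
contact_force: [-0.5, 1.5, -0.7]
opening: 0.0
```

```bash
cat > door.py <<'E'
from h import *
s=ctrl.observe(); R=s['eef_rot']; g=s['tool_pos']+R[:,2]*ctrl.grasp_offset; print(s['time'],g,s['contact_force'],R[:,2])
for n in('scene','top'):
    W=pts(cam(n)).reshape(-1,3)
    b=W[(W[:,2]>290)&(W[:,2]<300)&(W[:,0]>370)&(W[:,0]<612)&(W[:,1]>-100)&(W[:,1]<170)]
    b=b[np.hypot(b[:,0]-621,b[:,1]-156)<240]
    if len(b)>20:
        vx,vy,x0,y0=cv2.fitLine(b[:,:2].astype(np.float32),cv2.DIST_HUBER,0,.01,.01).ravel(); 
        if vx>0: vx,vy=-vx,-vy
        print(n,len(b),'door angle',np.radians(-88)-np.arctan2(vy,vx),(x0,y0))
E
python3 door.py
```

```text
33.65 [456.00462545  20.93748625 196.89972359] [-0.50700396  1.53558412 -0.66831172] [ 0.86236523  0.01358391 -0.50610443]
scene 728 door angle 0.5796397954459178 (np.float32(549.80707), np.float32(52.948933))
top 435 door angle 0.5351356297965038 (np.float32(556.03204), np.float32(53.849022))
```

>>> {"fn": "carry_out", "kwargs": {
  "commands": "0 0.012 0 0;-0.009 0.012 0.015 0;-0.018 0.012 0.03 0;-0.027 0.011 0.045 0;-0.036 0.01 0.06 0;-0.045 0.01 0.075 0;-0.052 0.009 0.088 0;-0.056 0.008 0.095 0;-0.056 0.008 0.095 0"
}}

```text
time: 34.5
tool_pos: [433.2, 31.0, 273.6]
eef_rot: [[-0.509, -0.021, 0.861], [-0.017, 1.0, 0.014], [-0.861, -0.008, -0.509]]
contact_force: [0.8, -0.4, 0.3]
opening: -0.5
```

```bash
python3 door.py
```

```text
34.5 [566.35793857  33.16665181 194.84993926] [ 0.76958138 -0.39637662  0.25635768] [ 0.86059515  0.01425324 -0.5090902 ]
scene 921 door angle 0.19837689700078842 (np.float32(591.2205), np.float32(35.83017))
top 572 door angle 0.1958030492300975 (np.float32(591.4434), np.float32(38.904793))
```

>>> {"fn": "carry_out", "kwargs": {
  "commands": "-0.003 0 0.005 0;-0.005 0 0.009 0;-0.008 0 0.013 0;-0.01 0 0.017 0;-0.0115 0 0.0195 0;-0.0115 0 0.0195 0;-0.0115 0 0.0195 0"
}}

```text
time: 35.18
tool_pos: [454.8, 30.7, 273.2]
eef_rot: [[-0.509, -0.021, 0.861], [-0.017, 1.0, 0.014], [-0.861, -0.008, -0.509]]
contact_force: [0.1, 0.5, 0.4]
opening: -0.2
```

>>> {"fn": "carry_out", "kwargs": {
  "commands": "-0.0007 0 0.0012 0;-0.0015 0 0.0025 0;-0.0015 0 0.0025 0"
}}

```text
time: 35.43
tool_pos: [457.6, 30.7, 273.2]
eef_rot: [[-0.509, -0.021, 0.861], [-0.017, 1.0, 0.014], [-0.861, -0.008, -0.509]]
contact_force: [-0.4, -0.5, 0.5]
opening: 0.5
```

```bash
python3 door.py
```

```text
35.4333 [590.70979364  32.82674508 194.44667704] [-0.35223251 -0.50581807  0.51790003] [ 0.86075126  0.01366315 -0.5088424 ]
scene 454 door angle 1.1494382649893748 (np.float32(508.65863), np.float32(32.436733))
top 305 door angle 1.2906540662283885 (np.float32(509.37943), np.float32(37.68717))
```

>>> {"fn": "carry_out", "kwargs": {
  "commands": "-0.001 0 0.0017 0;-0.001 0 0.0017 0"
}}

```text
time: 35.7
tool_pos: [459.6, 30.8, 273.2]
eef_rot: [[-0.509, -0.021, 0.861], [-0.017, 1.0, 0.014], [-0.861, -0.008, -0.509]]
contact_force: [-0.5, 0.6, -1.1]
opening: -0.3
```

>>> {"fn": "carry_out", "kwargs": {
  "commands": "-0.001 0 0.0017 0;-0.001 0 0.0017 0"
}}

```text
time: 35.87
tool_pos: [460.7, 30.8, 273.0]
eef_rot: [[-0.509, -0.021, 0.861], [-0.017, 1.0, 0.014], [-0.861, -0.008, -0.509]]
contact_force: [-21.4, -1.0, 10.8]
opening: 0.0
```

>>> {"fn": "carry_out", "kwargs": {
  "commands": "-0.001 0 0.0017 0;-0.001 0 0.0017 0"
}}

```text
time: 36.03
tool_pos: [461.2, 30.7, 272.9]
eef_rot: [[-0.509, -0.021, 0.86], [-0.017, 1.0, 0.014], [-0.86, -0.008, -0.509]]
contact_force: [-52.4, -1.7, 24.2]
opening: 0.1
```

```bash
sed -i 's/(W\[:,0\]<612)/(W[:,0]<620)\&(W[:,0]>575)/' door.py; python3 door.py
python3 - <<'E'
from h import *
W=pts(cam('scene')).reshape(-1,3)
b=W[(W[:,2]>291)&(W[:,2]<302)&(W[:,0]>560)&(W[:,0]<660)]
for y in(-70,-50,-20,80,110,140): print(y,b[abs(b[:,1]-y)<10][:,0].min().round(1))
E
```

```text
36.0333 [594.3351772   32.85744177 194.05011409] [-52.35613641  -1.70286192  24.15741926] [ 0.86040037  0.01367101 -0.50943528]
scene 462 door angle -3.127742049074651 (np.float32(614.5451), np.float32(40.43691))
top 274 door angle -3.122652289247991 (np.float32(614.0883), np.float32(51.76871))
-70 615.3
-50 614.8
-20 612.9
80 609.9
110 608.6
140 608.0
```

The push met the hard stop, so the door is shut. Backing off gently.

>>> {"fn": "carry_out", "kwargs": {
  "commands": "0.001 0 -0.0017 0;0.003 0 -0.005 0;0.01 0 -0.017 0;0.025 0 -0.043 0;0.045 0 -0.077 0;0.065 0 -0.11 0;0.08 0 -0.135 0;0.08 0 -0.135 0;0.08 0 -0.135 0"
}}

```text
time: 36.93
tool_pos: [305.5, 27.6, 274.1]
eef_rot: [[-0.505, -0.021, 0.863], [-0.017, 1.0, 0.014], [-0.863, -0.007, -0.505]]
contact_force: [0.4, 0.2, 0.3]
opening: 0.2
```

Run:
```python
from h import *
f=cam('top'); s=ctrl.observe(); print(s['time'],s['tool_pos'],s['contact_force'])
np.save('top4.npy',f,allow_pickle=True); fs=cam('scene')
for g in(f,fs):
    W=pts(g).reshape(-1,3); b=W[(W[:,2]>291)&(W[:,2]<302)&(W[:,0]>560)&(W[:,0]<660)]
    ys=np.arange(-70,150,20); xs=[b[abs(b[:,1]-y)<10][:,0].min() for y in ys]; print('slope',np.polyfit(ys,xs,1))
save(f,'j.png')
for n in('wash_bottle','beaker','specimen_box'): print(n,[atz(fs,*m['pixel'],0)[:2].round() for m in ctrl.mark_of('scene',n)[:1]])
```

```text
36.9833 [306.43224915  27.68665483 274.1628618 ] [-0.3157613   1.19734419 -0.58803524]
slope [-3.49802905e-02  6.12124515e+02]
slope [-3.66961974e-02  6.12889187e+02]
wash_bottle [array([ 695., -237.])]
beaker [array([ 672., -409.])]
specimen_box []
```

View pics/j.png

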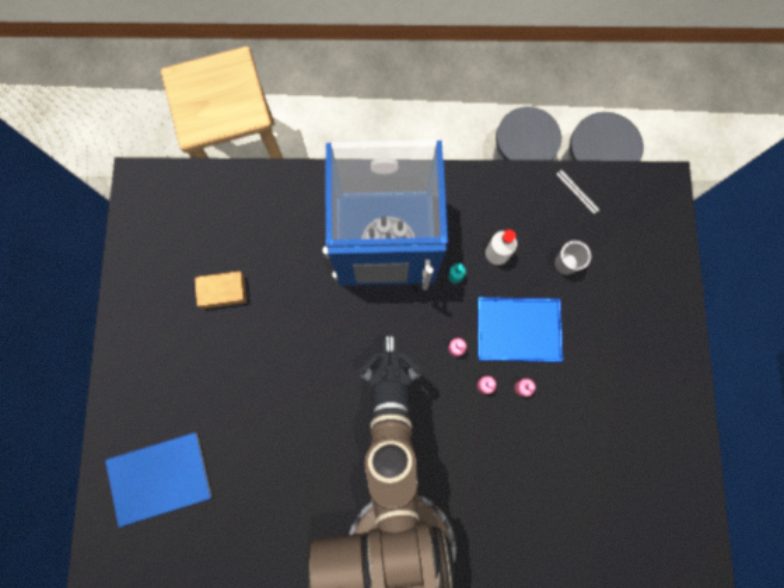

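The door is flush with the cabinet front (350-445, 245). The tray is empty, the bystanders are in place, and the robot stands clear at (390,345). Handing in.

```bash
python3 -c "
from bench import ctrl
print(ctrl.sign_off())"
```

```text
the job is handed in; nothing more can be done
None
```

The job is handed in at about 37 s of the 72 s allowed. By my last checks both orange canisters are in the pot and the door is shut, though I did not re-check the canisters through the closed door.

**What I did**
- I opened the door by its handle to about 1.55 rad.
- The roof blocks a vertical tool and the commands cannot tilt it directly. I got about 60° of tilt by repeatedly pushing against the reach limits.
- I picked each orange canister by its stem, lowered it until the force reading showed it touching the pot floor, and released it there.
- I pushed the door shut from outside with the closed fingers and backed away.

**Last checks**
- **Canisters:** after release, both orange stem tops measured 121 mm above the bench, the height for standing on the pot floor. Both were upright and within 2 mm of their places. The stored ones looked upright in the wrist view after the second release.
- **Door:** it was pushed to its hard stop with about 52 N along x (about 58 N in all) at the fingertips. Its top edge then measured parallel to the cabinet front within a few mrad.
- **Bystanders:** the wash bottle and beaker measured within 10 mm of where they started. The network missed the cardboard box in the last check, but it stands unchanged in the final picture.

**Disagreements**
- The first scene-camera fit put the pot centre 2–3 mm from the wrist-camera fit; I used the wrist values.
- Two mid-run door-angle fits were wrong because the gripper's points mixed in, so I ignored them.

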